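# Find the rattling drive housing

## Robot

A 7-joint arm with a two-finger parallel gripper is mounted at the origin on the work surface. World frame = base frame: x ahead of the robot, y to its left, z up, the work surface at z = 0. Lengths are in m, angles in rad, forces in N, time in s.
With the tool pointing down it reaches from about 0.425 to 0.825 m from the base axis. Payload 3.6 kg.
Tool frame: the origin (TCP) lies between the finger pads; the fingertips stand 14 mm ahead of it and the grasp point (between the pads) lies 5 mm behind it; z points along the fingers, y is the line along which they close (so a half turn about z gives the same grasp; the last joint's range is limited). The gripper opens to 93 mm and grips with 3 to 60 N. Pads are 15 mm wide; open, the fingers measure 128 mm over their backs; the gripper's body (75 mm by 188 mm) begins 65 mm behind the grasp point.
Start: joints at [-1.298, 0.615, -0.013, 1.423, 0.008, 1.103, -0.04], TCP at [0.192, 0.621, 0.233] pointing down, gripper open.
Joint ranges: [-3.12, 3.12], [-0.3, 2.06], [-1.34, 1.32], [0.26, 2.42], [-1.36, 4.5], [0.01, 1.98], [-2.84, 2.84]. Speed limits (rad/s): [2.79, 2.79, 3.14, 3.14, 3.14, 3.14, 3.14].

## Interface

Orientations are given as a unit quaternion [x, y, z, w].
In Python, from plant import ctrl gives the robot as it stands.
- The arm moves only by the tool step_arm, never from a script. Its argument "increments" is a list of rows, each an object with "xyz": the shift along the world's x, y, z in m, a list of three; "roll": the turn about the world's z in rad. A call has 1 to 5 rows; each row is the pose to reach, as a shift and turn from the pose commanded when the call began; what a row does not reach only later rows make up. A row lasts 1/10 s, in which the tool goes at most 50 mm and 8.59 degrees, less where a joint would pass 70% of its speed; a pose out of reach is approached as far as the arm can. A call with a gripper value outside its range is refused whole. "gripper" is the opening in per cent of the stroke, from 0 (shut) to 100 (fully open), set as the call begins (left out, the last holds). The fingers move at their own pace and stop on an object; "newtons" is the grip in N (left out, the last holds). Time passes only in rows, so rows that repeat a pose let the fingers close. It gives the time, the measured TCP pose, the force, the opening and the grip force at its end, in the units of the state.
- ctrl.observe(): the state, without advancing time (a new reading comes with each control period).
- ctrl.camera(name): name is "scene" or "top"; returns (picture, depth): 420x560x3 uint8, red, green, blue; 420x560 float32, m along the optical axis (not along the pixel's ray), 0 where there is no reading.
- ctrl.camera_info(name): a dict with "fx", "fy", "cx", "cy" (pixels), "pose" (4x4, takes a point from camera to world coordinates). Camera axes: x right, y down, z forward; pixel columns grow to the right and rows downward; lengths in m; the calibration is good to about 2 mm. A picture is of the moment at which its call begins. camera_info takes no time and is no camera call.
- ctrl.finish_job(): hands the job in; it is judged then, once.
The state is a dict: "time_s": time; "joint_pos": joint angles; "qd": joint speeds; "tau": joint torques, N m; "ee_pos": TCP position; "eef_rot": TCP orientation; "force": force on the tool from outside, world axes, zero at the start; "torque": the same for the moment, N m; "opening": finger opening in m; "finger_force": force on a finger pad.
Only numpy, scipy, OpenCV 4.12 (cv2) and the standard library are available. Lean on these libraries where they do the work, as an engineer would, in place of code of your own. Each camera call takes 0.05 s, during which the arm holds its last target. There are 200 camera calls.

## Task

One of the three sealed drive housings in the leaning rack has a part loose inside: take them out and shake or tilt them to feel which one rattles, putting each sound one back, fully seated, in the pocket it came from. Stand the rattling one upright on the floor of the steel tray and let go. Never drop or fling a housing, and do not knock over or push about the other things on the bench.

Things in the scene. Friction and masses are not known exactly. Their poses are not given: they have to be found in the camera images.
- housing_a_center (a point): one of three outwardly identical sealed drive housings: plain aluminium box with black end caps, 60 x 40 x 90 mm (its own x, y, z); this point is its centre, 45 mm from its foot. z runs from foot to top; y is the thin way (flat 40 mm sides, the way to grip it, on the upper half). At the start each stands in one pocket of the rack, its x and y along the pocket's, its top leaning 30 degrees
- housing_b_center (a point): the same kind of housing; centre and axes as housing_a_center. In one of the three, not known which, a 28 mm steel ball of 90 g has come loose: it rolls freely, some 22 mm along the housing's x, 52 mm along z, 4 mm along y. In the other two an insert of equal weight is held all round (play under 1 mm)
- housing_c_center (a point): the same kind of housing; centre and axes as housing_a_center. Shells differ in weight by chance (whole housing 0.24 to 0.37 kg), so weighing does not tell them apart. Held and jerked some 45 mm along its level x direction, then stopped dead, the loose one knocks within 0.15 s (brief kicks of 3 to 6 N and over 0.4 N m at the wrist); a sound one stays within sensor noise. It stands firm gripping
- rack: fixed rack with a white base, 310 mm wide (y), 200 mm deep. Origin on the bench below the middle pocket; x roughly to the robot's left, z up. A 12 mm steel rod runs along y above the row at x = -23 mm, z = 262 mm, carried by arms from posts at x = 110, y = +-145 mm: it bars a tool coming straight down. Come in along the lean, on the -x side of the rod (the tray side)
- pocket1 (a point): centre of the middle pocket's floor, 55 mm above the bench over the rack's origin; axes as the rack's. The other two pockets lie 85 mm to either side along y. Each is 65 x 48 mm inside (48 along y), 32 mm deep plus 8 mm of flared lip, with 4 mm walls, and leans 30 degrees: its axis, out of its mouth, is (-0.5, 0, 0.866) in the rack's axes
- tray_floor (a point): fixed shallow steel tray, 170 x 170 mm outside, walls 4 mm thick and 18 mm high; this point is the centre of its inner floor, 4 mm above the bench; x and y along its sides. A loose ring nut (32 mm across, 12 mm high) lies near its (-55, +55 mm) corner, the rest is free.
- amber: bystander, loose: amber glass bottle 64 mm across, 130 mm high, beyond the bench's middle; origin at its underside's centre
- flask: bystander, loose: round flask on a cork ring, 90 mm across, 136 mm high, beyond the tray; origin at its underside's centre
- beaker: bystander, loose: glass beaker 64 mm across, 75 mm high, behind the rack; origin at its underside's centre
- jar: bystander, loose: white jar 60 mm across, 80 mm high, at the far left; origin at its underside's centre
- wrench: bystander, loose: wrench 150 mm long lying near the robot; origin under its middle
- stopper: bystander, loose: glass stopper 36 mm across, 40 mm high, between rack and tray; origin at its underside's centre
- ring_nut: bystander, loose: dark ring nut lying in the tray; origin at its underside's centre

How it is judged:
On the way:
1. the rattling housing has been lifted clear out of its pocket (((distance between inner_loose and housing_a_center below 0.05 m and height (world z) of housing_a_center above 0.125 m) or (distance between inner_loose and housing_b_center below 0.05 m and height (world z) of housing_b_center above 0.125 m) or (distance between inner_loose and housing_c_center below 0.05 m and height (world z) of housing_c_center above 0.125 m))), for 0.1 s.
At the end, for the whole second after the job is handed in: The rattling housing rests on the tray's floor (centre 40-50 mm above it, within 70 mm of the tray's centre along each side, within 0.1 rad of upright); each other housing rests in its own pocket, its centre within 15 mm of its start, leaning 0.35-0.70 rad (((distance between inner_loose and housing_a_center below 0.05 m and x of housing_a_center in the frame of tray_floor between -0.07 and 0.07 m and y of housing_a_center in the frame of tray_floor between -0.07 and 0.07 m and z of housing_a_center in the frame of tray_floor between 0.04 and 0.05 m and angle between housing_a_center's own z axis and vertical below 0.1 rad and linear speed of each of housing_a, housing_b, housing_c below 0.02 m/s and distance of each of housing_b_center, housing_c_center from where it was at the start of the episode below 0.015 m and angle between housing_b_center's own z axis and vertical between 0.35 and 0.7 rad and angle between housing_c_center's own z axis and vertical between 0.35 and 0.7 rad) or (distance between inner_loose and housing_b_center below 0.05 m and x of housing_b_center in the frame of tray_floor between -0.07 and 0.07 m and y of housing_b_center in the frame of tray_floor between -0.07 and 0.07 m and z of housing_b_center in the frame of tray_floor between 0.04 and 0.05 m and angle between housing_b_center's own z axis and vertical below 0.1 rad and linear speed of each of housing_b, housing_a, housing_c below 0.02 m/s and distance of each of housing_a_center, housing_c_center from where it was at the start of the episode below 0.015 m and angle between housing_a_center's own z axis and vertical between 0.35 and 0.7 rad and angle between housing_c_center's own z axis and vertical between 0.35 and 0.7 rad) or (distance between inner_loose and housing_c_center below 0.05 m and x of housing_c_center in the frame of tray_floor between -0.07 and 0.07 m and y of housing_c_center in the frame of tray_floor between -0.07 and 0.07 m and z of housing_c_center in the frame of tray_floor between 0.04 and 0.05 m and angle between housing_c_center's own z axis and vertical below 0.1 rad and linear speed of each of housing_c, housing_a, housing_b below 0.02 m/s and distance of each of housing_a_center, housing_b_center from where it was at the start of the episode below 0.015 m and angle between housing_a_center's own z axis and vertical between 0.35 and 0.7 rad and angle between housing_b_center's own z axis and vertical between 0.35 and 0.7 rad))); the robot touches nothing.
It fails at once if a bystander pushed more than 40 mm, or an upright bottle, flask, beaker or jar toppled ((distance of amber from where it was at the start of the episode above 0.04 m or angle between amber's own z axis and vertical above 0.5 rad) or (distance of flask from where it was at the start of the episode above 0.04 m or angle between flask's own z axis and vertical above 0.5 rad) or (distance of beaker from where it was at the start of the episode above 0.04 m or angle between beaker's own z axis and vertical above 0.5 rad) or (distance of jar from where it was at the start of the episode above 0.04 m or angle between jar's own z axis and vertical above 0.5 rad) or distance of wrench from where it was at the start of the episode above 0.04 m or distance of stopper from where it was at the start of the episode above 0.04 m or distance of ring_nut from where it was at the start of the episode above 0.04 m).
It fails at once if a housing dropped or flung (faster than 1.2 m/s) (linear speed of any of housing_a, housing_b, housing_c above 1.2 m/s).
It also fails if it takes over 58 s, if anything falls off the work surface, if the arm or the gripper's body presses on something with over 40 N, if the wrist force passes 120 N, or if a joint passes its speed limit or range.

## Working session

There is one attempt and no reset: what is moved stays moved. The work goes in short steps, Python scripts to look and compute and a tool call to move; the robot and the scene stay as the last step left them, time stands still between calls to the robot, and variables do not carry over. Pictures are saved under pics/ and viewed, at most 10 in all, crops included, and the job is handed in when it is done.

Besides the shell and the picture viewer there is one more tool, called after ">>>" as name(argument=value, ...), one argument or row to a line, values as JSON. step_arm: Moves the arm, as the interface text tells. Its arguments: {"type":"object","properties":{"increments":{"type":"array"},"gripper":{"type":"number"},"newtons":{"type":"number"}},"required":["increments"]}

```bash
ls -la; mkdir -p pics; python3 - <<'E'
from plant import ctrl
import cv2,numpy as np
s=ctrl.observe()
for k,v in s.items(): print(k,np.round(v,4))
for n in("scene","top"):
    p,d=ctrl.camera(n); i=ctrl.camera_info(n)
    print(n,{k:np.round(v,3).tolist() for k,v in i.items()})
    cv2.imwrite(f"pics/{n}0.png",p[:,:,::-1]); np.save(f"pics/{n}0.npy",d)
E
```

```text
total 12
drwxr-xr-x  3 agent agent 4096 Dec  2 20:27 .
drwxr-xr-x 23 root  root  4096 Dec  2 20:27 ..
drwxr-xr-x  2 agent agent 4096 Dec  2 20:27 pics
time_s 0.0
joint_pos [-1.2975  0.6159 -0.0127  1.4249  0.0081  1.1034 -0.0404]
qd [ 0.0006  0.0004  0.0001 -0.0006 -0.002   0.0016 -0.    ]
tau [-4.00000e-04 -4.58930e+01  2.09100e-01 -1.65747e+01 -6.10000e-02
  2.04000e-02  2.00000e-04]
ee_pos [0.1917 0.6203 0.2315]
eef_rot [ 1.493e-01  9.888e-01 -1.300e-03 -2.000e-04]
force [ 0.3142  0.5312 -0.5457]
torque [0.0059 0.0227 0.0347]
finger_force 0.0
opening 0.0928
scene {'fx': 417.168, 'fy': 417.168, 'cx': 279.966, 'cy': 208.188, 'pose': [[-0.645, 0.51, -0.569, 1.195], [0.764, 0.449, -0.463, 0.579], [0.019, -0.733, -0.68, 0.833], [0.0, 0.0, 0.0, 1.0]]}
top {'fx': 397.994, 'fy': 397.994, 'cx': 275.894, 'cy': 211.074, 'pose': [[-0.003, -0.997, 0.075, 0.486], [-1.0, 0.005, 0.029, 0.051], [-0.029, -0.075, -0.997, 0.942], [0.0, 0.0, 0.0, 1.0]]}
```

View pics/scene0.png

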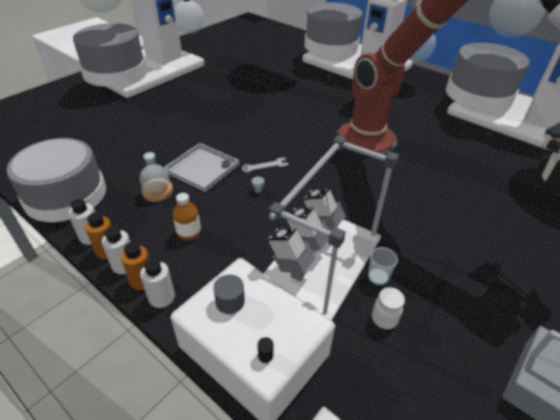

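View pics/top0.png

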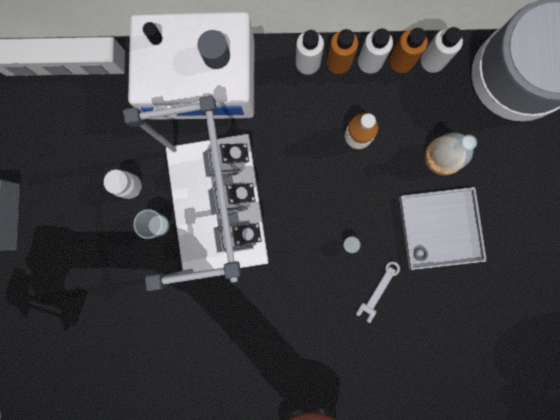

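```bash
cat > h.py <<'E'
import numpy as np,cv2
from plant import ctrl
def cloud(n,d=None,p=None):
    if d is None: p,d=ctrl.camera(n)
    i=ctrl.camera_info(n); v,u=np.mgrid[:d.shape[0],:d.shape[1]]
    c=np.stack([(u-i["cx"])/i["fx"]*d,(v-i["cy"])/i["fy"]*d,d,np.ones_like(d)],-1)
    w=(c@np.array(i["pose"]).T)[...,:3]; w[d==0]=np.nan
    return p,w
E
python3 - <<'E'
from h import *
p,w=cloud("top",np.load("pics/top0.npy"),cv2.imread("pics/top0.png"))
def show(nm,u,v): print(nm,np.round(w[v,u],3))
for nm,u,v in [("base",190,165),("base",240,265),("base",185,250),("h1",236,153),("h2",240,194),("h3",248,234),("traycen",442,232),("traywall",402,230),("amber",368,121),("flask",468,143),("nut",420,253),("stop",352,245),("wr",380,290),("jar",117,181),("beaker",150,225),("bench",320,200)]: show(nm,u,v)
# rod
m=(w[...,2]>.245)&(w[...,2]<.285); m[:,:195]=0; m[:,245:]=0; m[:112]=0; m[262:]=0
P=w[m]; c=P.mean(0); d=np.linalg.svd(P-c,full_matrices=0)[2][0]; print("rod",len(P),c,d,P[:,2].max())
# base plate corners
g=p.mean(2); m=((g>150)&(w[...,2]<.06)&(w[...,2]>-.01)).astype(np.uint8); m[:125]=0;m[285:]=0;m[:,:160]=0;m[:,275:]=0
pts=np.argwhere(m)[:,::-1].astype(np.float32); r=cv2.minAreaRect(pts); b=cv2.boxPoints(r).astype(int); print("base box",b.tolist(),[np.round(w[y,x],3).tolist() for x,y in b], np.nanmedian(w[m>0][:,2]))
# tray
m=((g>70)).astype(np.uint8); m[:180]=0;m[280:]=0;m[:,:395]=0;m[:,495:]=0
pts=np.argwhere(m)[:,::-1].astype(np.float32); r=cv2.minAreaRect(pts); b=cv2.boxPoints(r); print("tray",r,b.tolist())
big=cv2.resize(p[90:290,140:300],None,fx=3.7,fy=3,interpolation=cv2.INTER_CUBIC); cv2.imwrite("pics/crop1.png",big)
# heights map of housings
for cu,cv_ in [(236,153),(240,194),(248,234)]:
    q=w[cv_-14:cv_+15,cu-16:cu+16].reshape(-1,3); t=q[(q[:,2]>.105)&(q[:,2]<.16)]; c=t.mean(0); n=np.linalg.svd(t-c,full_matrices=0)[2][2]; print("top",len(t),c.round(3),n.round(3))
E
```

```text
base [0.667 0.282 0.014]
base [0.431 0.162 0.013]
base [0.466 0.291 0.013]
h1 [0.667 0.157 0.135]
h2 [0.582 0.148 0.138]
h3 [0.501 0.131 0.136]
traycen [ 0.506 -0.307  0.006]
traywall [ 0.511 -0.217  0.001]
amber [ 0.733 -0.116  0.131]
flask [ 0.683 -0.315  0.138]
nut [ 0.457 -0.256  0.002]
stop [ 0.477 -0.093  0.042]
wr [ 0.373 -0.161  0.006]
jar [0.619 0.427 0.082]
beaker [0.525 0.377 0.009]
bench [ 0.583 -0.026  0.001]
rod 1075 [0.58158934 0.16801825 0.26767658] [-0.98808235 -0.15388742  0.00345433] 0.2732389886665495
base box [[147, 149], [248, 133], [267, 262], [166, 278]] [[0.709, 0.39, 0.004], [0.746, 0.145, 0.002], [0.438, 0.099, 0.012], [0.424, 0.257, 0.268]] 0.013052905518869062
tray ((435.0654296875, 229.54824829101562), (78.20457458496094, 92.817626953125), 81.40408325195312) [[383.33349609375, 197.82168579101562], [475.1085205078125, 183.94869995117188], [486.79736328125, 261.2748107910156], [395.0223388671875, 275.1477966308594]]
top 611 [0.664 0.163 0.134] [ 0.24   0.478 -0.845]
top 622 [0.582 0.151 0.135] [-0.093 -0.453  0.887]
top 575 [0.5   0.136 0.135] [-0.049  0.478 -0.877]
```

View pics/crop1.png

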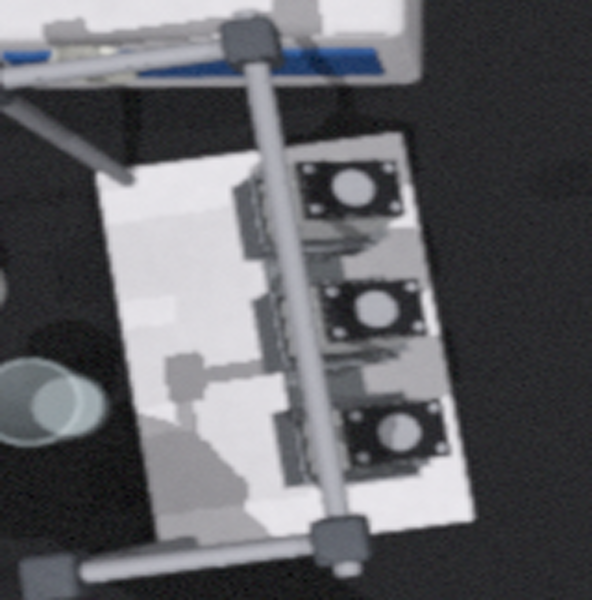

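>>> step_arm(
  increments=[
    {"xyz": [0, 0, 0.04], "roll": 0},
    {"xyz": [0, 0, 0.08], "roll": 0},
    {"xyz": [0, 0, 0.12], "roll": 0},
    {"xyz": [0, 0, 0.13], "roll": 0},
  ],
  gripper=100,
)

```text
time_s: 0.5
ee_pos: [0.1924, 0.6225, 0.3676]
eef_rot: [0.149, 0.989, 0.004, 0.0]
force: [0.1, 1.2, -0.6]
opening: 0.0927
finger_force: 0.0
```

>>> step_arm(
  increments=[
    {"xyz": [0.026, -0.034, 0], "roll": -0.074},
    {"xyz": [0.052, -0.068, 0], "roll": -0.148},
    {"xyz": [0.078, -0.102, 0], "roll": -0.222},
    {"xyz": [0.104, -0.136, 0], "roll": -0.296},
    {"xyz": [0.13, -0.17, 0], "roll": -0.37},
  ],
)

```text
time_s: 1.0
ee_pos: [0.3224, 0.449, 0.3614]
eef_rot: [0.33, 0.944, -0.001, -0.0]
force: [1.6, -0.2, -1.3]
opening: 0.0929
finger_force: 0.0
```

>>> step_arm(
  increments=[
    {"xyz": [0.026, -0.034, 0], "roll": -0.074},
    {"xyz": [0.052, -0.068, 0], "roll": -0.148},
    {"xyz": [0.078, -0.102, 0], "roll": -0.222},
    {"xyz": [0.104, -0.136, 0], "roll": -0.296},
    {"xyz": [0.13, -0.17, 0], "roll": -0.37},
  ],
)

```text
time_s: 1.5
ee_pos: [0.4522, 0.2792, 0.3615]
eef_rot: [0.498, 0.867, -0.001, -0.001]
force: [0.1, -0.2, 0.1]
opening: 0.093
finger_force: 0.0
```

>>> step_arm(
  increments=[
    {"xyz": [0.026, -0.034, 0], "roll": -0.074},
    {"xyz": [0.052, -0.068, 0], "roll": -0.148},
    {"xyz": [0.078, -0.102, 0], "roll": -0.222},
    {"xyz": [0.104, -0.136, 0], "roll": -0.296},
    {"xyz": [0.13, -0.17, 0], "roll": -0.37},
  ],
)

```text
time_s: 2.0
ee_pos: [0.5822, 0.1096, 0.3614]
eef_rot: [0.649, 0.761, -0.001, -0.001]
force: [0.0, 0.2, -0.7]
opening: 0.0924
finger_force: 0.0
```

```bash
cat >> h.py <<'E'
R=np.array([[-0.154,0.988],[-0.988,-0.154]])  # rack x, rack y axes in world
O=np.array([0.575,0.196])
def torack(w):
    r=np.array(w,float).copy(); q=(r[...,:2]-O)@R.T; r[...,:2]=q; return r
E
python3 - <<'E'
from h import *
for n in("scene","top"):
    p,w=cloud(n); cv2.imwrite(f"pics/{n}1.png",p[:,:,::-1]); np.save(f"pics/w_{n}1.npy",w)
    e=np.array(ctrl.observe()["ee_pos"]); r=torack(w)-torack(e)
    m=(np.abs(r[...,0])<.15)&(np.abs(r[...,1])<.15)&(w[...,2]>.30)
    q=r[m]; print(n,m.sum())
    for z0 in np.arange(-.02,.3,.02):
        a=q[(q[:,2]>=z0)&(q[:,2]<z0+.02)]
        if len(a)>5: print(round(z0,2),len(a),np.percentile(a[:,0],[1,99]).round(3),np.percentile(a[:,1],[1,99]).round(3))
E
```

```text
scene 5536
-0.02 85 [0.002 0.019] [-0.062  0.06 ]
0.0 175 [0.    0.019] [-0.063  0.058]
0.02 183 [-0.     0.019] [-0.064  0.06 ]
0.04 121 [-0.     0.019] [-0.066  0.061]
0.06 253 [-0.024  0.045] [-0.088  0.083]
0.08 747 [-0.023  0.046] [-0.093  0.083]
0.1 1169 [-0.023  0.045] [-0.095  0.089]
0.12 325 [-0.01   0.033] [-0.018  0.038]
0.14 230 [-0.022  0.045] [-0.032  0.037]
0.16 494 [-0.024  0.046] [-0.039  0.028]
0.18 395 [-0.017  0.045] [-0.037  0.009]
0.2 470 [-0.017  0.044] [-0.037  0.01 ]
0.22 469 [-0.018  0.045] [-0.035  0.007]
0.24 420 [-0.013  0.043] [-0.036  0.006]
top 40452
0.08 178 [-0.036 -0.024] [0.033 0.07 ]
0.1 303 [-0.035 -0.02 ] [0.063 0.094]
0.14 10 [-0.035 -0.03 ] [0.015 0.041]
0.16 78 [-0.038 -0.031] [0.005 0.041]
0.28 47 [-0.048 -0.032] [0.004 0.062]
```

View pics/scene1.png

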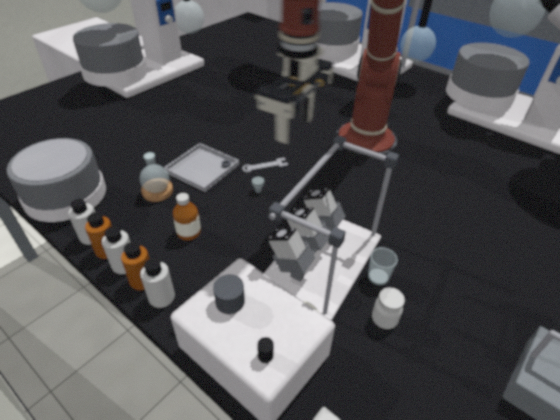

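```bash
python3 - <<'E'
from h import *
e=np.array([0.5822,0.1096,0.3614]); w=np.load("pics/w_scene1.npy"); r=torack(w)-torack(e)
m=(np.abs(r[...,0])<.15)&(np.abs(r[...,1])<.15)&(w[...,2]>.30); q=r[m]
for z0 in np.arange(.05,.19,.005):
    a=q[(q[:,2]>=z0)&(q[:,2]<z0+.005)]
    if len(a)>5: print(round(z0,3),len(a),np.percentile(a[:,0],[2,50,98]).round(3),np.percentile(a[:,1],[2,98]).round(3))
p=cv2.imread("pics/scene1.png"); cv2.imwrite("pics/crop2.png",cv2.resize(p[20:150,230:350],None,fx=4.6,fy=4.6,interpolation=cv2.INTER_CUBIC))
# rod, tops from scene view
w0=cloud("scene",np.load("pics/scene0.npy"),None)[1]; r0=torack(w0)
m=(r0[...,2]>.25)&(r0[...,2]<.29)&(np.abs(r0[...,1])<.12)&(np.abs(r0[...,0]+.02)<.03); P=r0[m]; print("rod rack",len(P),P.mean(0).round(4),P[:,0].min(),P[:,0].max(),P[:,2].max())
for y in(-.085,0,.085):
    m=(r0[...,2]>.1)&(r0[...,2]<.16)&(np.abs(r0[...,1]-y)<.035)&(np.abs(r0[...,0]+.045)<.05); P=r0[m]; print(y,len(P),np.percentile(P,[1,50,99],axis=0).round(3).tolist())
w1=cloud("top",np.load("pics/top0.npy"),None)[1]; r1=torack(w1)
for y in(-.085,0,.085):
    m=(r1[...,2]>.1)&(r1[...,2]<.16)&(np.abs(r1[...,1]-y)<.035)&(np.abs(r1[...,0]+.045)<.05); P=r1[m]; print(y,len(P),np.percentile(P,[1,50,99],axis=0).round(3).tolist())
E
```

```text
0.05 26 [-0.01   0.001  0.009] [-0.068  0.055]
0.055 15 [-0.01  -0.004  0.009] [-0.068  0.055]
0.06 9 [-0.008 -0.002  0.003] [0.044 0.048]
0.065 23 [-0.03   0.002  0.031] [-0.088  0.047]
0.07 101 [-0.034  0.006  0.035] [-0.089  0.078]
0.075 133 [-0.031  0.018  0.035] [-0.09  0.08]
0.08 196 [-0.031  0.021  0.036] [-0.09   0.073]
0.085 224 [-0.03   0.026  0.035] [-0.09   0.066]
0.09 184 [-0.024  0.027  0.035] [-0.095  0.078]
0.095 138 [-0.035  0.019  0.035] [-0.096  0.084]
0.1 162 [-0.033  0.021  0.035] [-0.097  0.078]
0.105 258 [-0.028  0.021  0.035] [-0.098  0.07 ]
0.11 667 [-0.032  0.009  0.034] [-0.096  0.086]
0.115 83 [-0.021  0.015  0.023] [-0.02   0.034]
0.12 82 [-0.019  0.017  0.023] [-0.02   0.036]
0.125 87 [-0.019  0.009  0.023] [-0.02   0.034]
0.13 74 [-0.019  0.012  0.023] [-0.02   0.031]
0.135 76 [-0.019  0.009  0.023] [-0.02   0.006]
0.14 60 [-0.02   0.001  0.019] [-0.021 -0.007]
0.145 43 [-0.032  0.008  0.034] [-0.02   0.018]
0.15 65 [-0.032  0.032  0.035] [-0.021  0.031]
0.155 69 [-0.007  0.032  0.035] [-0.037  0.036]
0.16 99 [-0.027  0.015  0.037] [-0.041  0.008]
0.165
[... 163 characters left out ...]
.034] [-0.037  0.005]
0.185 92 [-0.023  0.016  0.034] [-0.039  0.   ]
0.19 135 [-0.027  0.015  0.035] [-0.039  0.005]
rod rack 408 [-0.0283 -0.0096  0.2652] -0.03667354920013699 -0.02355350636478203 0.26936702277798097
-0.085 703 [[-0.076, -0.113, 0.1], [-0.028, -0.101, 0.124], [0.001, -0.071, 0.147]]
0 433 [[-0.075, -0.028, 0.1], [-0.028, -0.01, 0.128], [0.0, 0.024, 0.147]]
0.085 576 [[-0.076, 0.057, 0.101], [-0.029, 0.065, 0.123], [0.0, 0.102, 0.147]]
-0.085 661 [[-0.075, -0.106, 0.101], [-0.044, -0.083, 0.135], [0.004, -0.066, 0.15]]
0 640 [[-0.075, -0.022, 0.102], [-0.045, 0.0, 0.136], [-0.002, 0.019, 0.15]]
0.085 610 [[-0.075, 0.063, 0.105], [-0.046, 0.083, 0.136], [0.004, 0.103, 0.15]]
```

View pics/crop2.png

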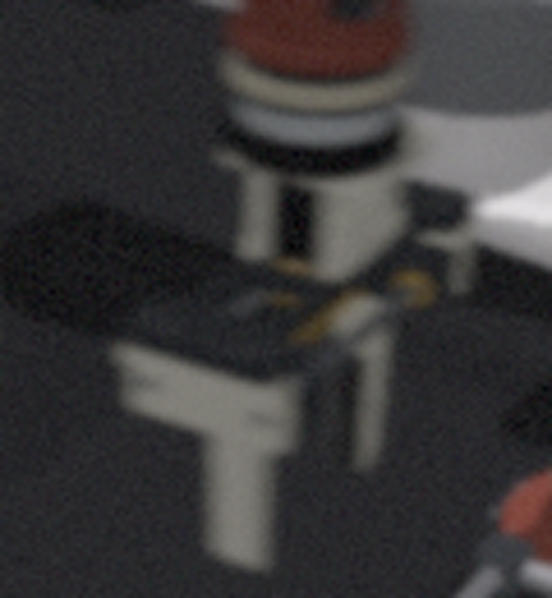

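```bash
python3 - <<'E'
from h import *
for n in("top","scene"):
    r=torack(cloud(n,np.load(f"pics/{n}0.npy"),None)[1])
    for y0 in(-.15,.15):
        m=(np.abs(r[...,0]+.028)<.045)&(np.abs(r[...,1]-y0)<.045)&(r[...,2]>.225)&(r[...,2]<.31); P=r[m]
        print(n,y0,len(P))
        for ya in np.arange(y0-.03,y0+.03,.006):
            a=P[(P[:,1]>=ya)&(P[:,1]<ya+.006)]
            if len(a)>4: print("  y",round(ya,3),len(a),"x",np.percentile(a[:,0],[3,97]).round(3),"z",np.percentile(a[:,2],[3,97]).round(3))
    for y in(-.085,0,.085):   # section of housing
        m=(np.abs(r[...,1]-y)<.012)&(r[...,0]<.01)&(r[...,0]>-.1)&(r[...,2]>.03)&(r[...,2]<.17); P=r[m]
        print(n,y,[(round(xa,3),np.percentile(a[:,2],[50,95]).round(3).tolist()) for xa in np.arange(-.084,-.02,.006) if len(a:=P[(P[:,0]>=xa)&(P[:,0]<xa+.006)])>3])
E
```

```text
top -0.15 526
  y -0.168 20 x [-0.034 -0.024] z [0.264 0.269]
  y -0.162 18 x [-0.039 -0.018] z [0.272 0.277]
  y -0.156 72 x [-0.041  0.013] z [0.264 0.278]
  y -0.15 114 x [-0.041  0.014] z [0.266 0.277]
  y -0.144 108 x [-0.041  0.015] z [0.262 0.278]
  y -0.138 88 x [-0.041 -0.017] z [0.255 0.277]
  y -0.132 21 x [-0.034 -0.024] z [0.263 0.27 ]
  y -0.126 24 x [-0.034 -0.023] z [0.265 0.27 ]
top 0.15 524
  y 0.12 25 x [-0.034 -0.023] z [0.265 0.27 ]
  y 0.126 37 x [-0.038 -0.02 ] z [0.264 0.277]
  y 0.132 76 x [-0.041  0.009] z [0.258 0.278]
  y 0.138 128 x [-0.041  0.015] z [0.265 0.278]
  y 0.144 112 x [-0.041  0.014] z [0.263 0.277]
  y 0.15 54 x [-0.04  -0.017] z [0.261 0.277]
  y 0.156 25 x [-0.033 -0.023] z [0.266 0.27 ]
top -0.085 [(np.float64(-0.078), [0.12, 0.123]), (np.float64(-0.072), [0.124, 0.126]), (np.float64(-0.066), [0.127, 0.131]), (np.float64(-0.06), [0.131, 0.134]), (np.float64(-0.054), [0.135, 0.138]), (np.float64(-0.048), [0.139, 0.141]), (np.float64(-0.042), [0.141, 0.143]), (np.float64(-0.036), [0.144, 0.148]), (np.float64(-0.03), [0.148, 0.151]), (np.floa
[... 1905 characters left out ...]
 0.124]), (np.float64(-0.066), [0.126, 0.127]), (np.float64(-0.06), [0.131, 0.132]), (np.float64(-0.054), [0.134, 0.136]), (np.float64(-0.048), [0.137, 0.139]), (np.float64(-0.042), [0.141, 0.141]), (np.float64(-0.036), [0.143, 0.146]), (np.float64(-0.03), [0.145, 0.147]), (np.float64(-0.024), [0.137, 0.141])]
scene 0.085 [(np.float64(-0.078), [0.119, 0.121]), (np.float64(-0.072), [0.124, 0.125]), (np.float64(-0.066), [0.127, 0.129]), (np.float64(-0.06), [0.13, 0.132]), (np.float64(-0.054), [0.134, 0.136]), (np.float64(-0.048), [0.139, 0.141]), (np.float64(-0.042), [0.14, 0.142]), (np.float64(-0.036), [0.144, 0.145]), (np.float64(-0.03), [0.146, 0.148]), (np.float64(-0.024), [0.138, 0.143])]
```

>>> step_arm(
  increments=[
    {"xyz": [0.009, -0.003, -0.03], "roll": 0},
    {"xyz": [0.009, -0.003, -0.075], "roll": 0},
    {"xyz": [0.009, -0.003, -0.12], "roll": 0},
    {"xyz": [0.009, -0.003, -0.165], "roll": 0},
    {"xyz": [0.009, -0.003, -0.205], "roll": 0},
  ],
  gripper=65,
)

```text
time_s: 2.6
ee_pos: [0.5891, 0.1087, 0.1546]
eef_rot: [0.647, 0.762, -0.001, -0.001]
force: [-0.0, 0.5, -1.0]
opening: 0.0615
finger_force: 0.0
```

>>> step_arm(
  increments=[
    {"xyz": [0, 0, -0.03], "roll": 0},
    {"xyz": [0, 0, -0.05], "roll": 0},
    {"xyz": [-0.001, 0.008, -0.05], "roll": 0},
    {"xyz": [-0.003, 0.018, -0.05], "roll": 0},
    {"xyz": [-0.003, 0.018, -0.05], "roll": 0},
  ],
)

```text
time_s: 3.1
ee_pos: [0.5882, 0.1263, 0.1085]
eef_rot: [0.648, 0.762, 0.0, 0.001]
force: [1.3, -3.2, -1.5]
opening: 0.0604
finger_force: 0.0
```

```bash
sed -i 's/^O=.*/O=np.array([0.578,0.191])/' h.py; python3 - <<'E'
from h import *
s=ctrl.observe(); e=np.array(s["ee_pos"]); print(s["time_s"],e.round(4),torack(e).round(4),np.round(s["force"],1),np.round(s["torque"],2),s["opening"])
p,w=cloud("scene"); cv2.imwrite("pics/scene2.png",p[:,:,::-1])
cv2.imwrite("pics/c3.png",cv2.resize(p[90:290,230:430,::-1],None,fx=3,fy=3,interpolation=cv2.INTER_CUBIC))
E
```

```text
3.1 [0.5882 0.1263 0.1085] [-6.550e-02 -1.000e-04  1.085e-01] [ 1.3 -3.2 -1.5] [-0.37  0.03 -0.05] 0.0604053952001163
```

View pics/c3.png

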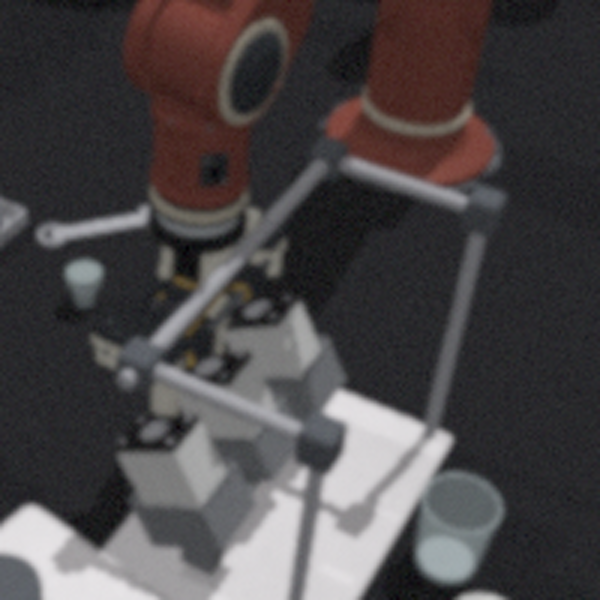

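>>> step_arm(
  increments=[
    {"xyz": [0, -0.001, 0], "roll": 0},
    {"xyz": [0, -0.001, 0], "roll": 0},
    {"xyz": [0, -0.001, 0], "roll": 0},
    {"xyz": [0, -0.001, 0], "roll": 0},
    {"xyz": [0, -0.001, 0], "roll": 0},
  ],
  gripper=30,
  newtons=60,
)

```text
time_s: 3.65
ee_pos: [0.5885, 0.1255, 0.1081]
eef_rot: [0.648, 0.762, 0.001, 0.0]
force: [0.2, 0.6, 1.4]
opening: 0.0399
finger_force: 59.8
```

```bash
cat >> h.py <<'E'
def st():
    s=ctrl.observe(); e=np.array(s["ee_pos"]); print("t",round(s["time_s"],2),"w",e.round(4),"rack",torack(e).round(4),"F",np.round(s["force"],1),"T",np.round(s["torque"],2),"op",round(s["opening"],4),"ff",round(s["finger_force"],1))
E
python3 -c "
from h import *; st()"
```

```text
t 3.65 w [0.5885 0.1255 0.1081] rack [-0.0664 -0.0002  0.1081] F [0.2 0.6 1.4] T [ 0.05 -0.04 -0.02] op 0.0399 ff 59.8
```

>>> step_arm(
  increments=[
    {"xyz": [0.001, -0.005, 0.009], "roll": 0},
    {"xyz": [0.0015, -0.01, 0.017], "roll": 0},
    {"xyz": [0.002, -0.015, 0.026], "roll": 0},
    {"xyz": [0.003, -0.02, 0.035], "roll": 0},
    {"xyz": [0.004, -0.025, 0.043], "roll": 0},
  ],
)

```text
time_s: 4.15
ee_pos: [0.5922, 0.0988, 0.1517]
eef_rot: [0.648, 0.761, -0.0, 0.0]
force: [-0.8, -0.0, -2.7]
opening: 0.0392
finger_force: 59.8
```

```bash
cat >> h.py <<'E'
def sect(name,y0=None):
    """top-face section of a held/stored housing near the tool, rack frame"""
    p,w=cloud(name); r=torack(w); e=torack(np.array(ctrl.observe()["ee_pos"]))
    return p,r,e
E
python3 - <<'E'
from h import *
st()
p,w=cloud("scene"); r=torack(w); e=torack(np.array(ctrl.observe()["ee_pos"]))
cv2.imwrite("pics/c4.png",cv2.resize(p[90:290,230:430,::-1],None,fx=3,fy=3,interpolation=cv2.INTER_CUBIC))
m=(np.abs(r[...,1]-e[1])<.015)&(r[...,0]>e[0]-.02)&(r[...,0]<e[0]+.09)&(r[...,2]>e[2]-.06)&(r[...,2]<e[2]+.05); P=r[m]-e
for xa in np.arange(-.02,.09,.006):
    a=P[(P[:,0]>=xa)&(P[:,0]<xa+.006)]
    if len(a)>2: print(round(xa,3),len(a),np.percentile(a[:,2],[5,50,95]).round(3))
E
```

```text
t 4.15 w [0.5922 0.0988 0.1517] rack [-0.0933  0.0002  0.1517] F [-0.8 -0.  -2.7] T [-0.15  0.    0.01] op 0.0392 ff 59.8
-0.008 3 [0.007 0.009 0.01 ]
-0.002 12 [0.01  0.012 0.013]
0.004 13 [0.013 0.015 0.017]
0.01 6 [0.018 0.019 0.021]
0.034 12 [0.03  0.032 0.034]
0.04 14 [0.034 0.035 0.037]
0.046 40 [0.026 0.032 0.038]
0.052 41 [0.015 0.021 0.027]
0.058 42 [0.005 0.009 0.015]
0.064 41 [-0.007 -0.001  0.005]
0.07 39 [-0.016 -0.011 -0.005]
0.076 37 [-0.026 -0.021 -0.016]
0.082 30 [-0.036 -0.032 -0.025]
0.088 9 [-0.039 -0.036 -0.034]
```

View pics/c4.png

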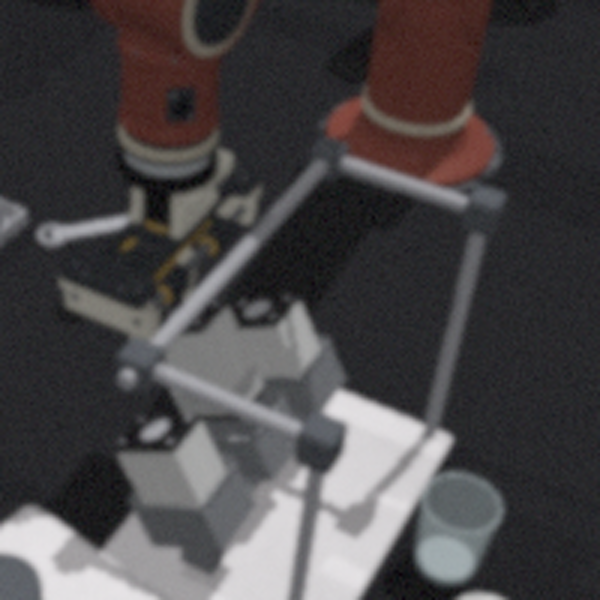

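>>> step_arm(
  increments=[
    {"xyz": [0.003, -0.02, 0.035], "roll": 0},
    {"xyz": [0.005, -0.035, 0.065], "roll": 0},
    {"xyz": [0.007, -0.05, 0.08], "roll": 0},
    {"xyz": [0.007, -0.05, 0.08], "roll": 0},
    {"xyz": [0.007, -0.05, 0.08], "roll": 0},
  ],
)

```text
time_s: 4.7
ee_pos: [0.5984, 0.0502, 0.2302]
eef_rot: [0.648, 0.761, -0.0, -0.001]
force: [-0.4, -0.1, -4.2]
opening: 0.0396
finger_force: 59.8
```

```bash
cat > k.py <<'E'
from h import *
def line():
    s=ctrl.observe(); e=torack(np.array(s["ee_pos"])); print(round(s["time_s"],3),"x",e[0].round(4),"z",e[2].round(4),"F",np.round(s["force"],1),"T",np.round(s["torque"],2))
line()
for _ in range(5): ctrl.camera("top"); line()
E
python3 k.py
```

```text
4.7 x -0.1422 z 0.2302 F [-0.4 -0.1 -4.2] T [-0.2   0.05 -0.03]
4.75 x -0.1411 z 0.2293 F [-0.   0.3 -2.6] T [-0.15  0.07  0.01]
4.8 x -0.1406 z 0.2289 F [ 0.2 -0.1 -2.6] T [-0.13  0.02  0.02]
4.85 x -0.1406 z 0.2289 F [-1.   0.  -3.1] T [-0.14  0.04  0.03]
4.9 x -0.1408 z 0.229 F [ 0.3  0.4 -3. ] T [-0.21  0.03 -0.  ]
4.95 x -0.1411 z 0.2292 F [-0.2  0.2 -2.5] T [-0.22  0.01  0.03]
```

>>> step_arm(
  increments=[
    {"xyz": [-0.007, 0.0445, 0], "roll": 0},
  ],
)

```text
time_s: 5.05
ee_pos: [0.593, 0.0855, 0.2305]
eef_rot: [0.653, 0.757, -0.003, 0.003]
force: [0.6, -0.3, -2.4]
opening: 0.0396
finger_force: 59.8
```

```bash
python3 k.py
```

```text
5.05 x -0.1066 z 0.2305 F [ 0.6 -0.3 -2.4] T [-0.28 -0.01 -0.02]
5.1 x -0.088 z 0.2296 F [-1.9  9.8 -3. ] T [0.82 0.2  0.06]
5.15 x -0.0877 z 0.2293 F [-0.5  2.5 -2.6] T [0.02 0.02 0.02]
5.2 x -0.0912 z 0.2294 F [ 0.4 -0.  -3.4] T [-0.21  0.04  0.03]
5.25 x -0.0945 z 0.2297 F [-0.   0.7 -3.1] T [-0.22  0.   -0.01]
5.3 x -0.0967 z 0.23 F [-0.6 -0.  -3.8] T [-0.28  0.04 -0.04]
```

>>> step_arm(
  increments=[
    {"xyz": [0.007, -0.0445, 0], "roll": 0},
  ],
)

```text
time_s: 5.4
ee_pos: [0.5984, 0.0591, 0.2296]
eef_rot: [0.643, 0.766, 0.002, -0.003]
force: [1.3, 0.7, -3.3]
opening: 0.0396
finger_force: 59.8
```

```bash
python3 k.py
```

```text
5.4 x -0.1335 z 0.2296 F [ 1.3  0.7 -3.3] T [-0.15 -0.06  0.03]
5.45 x -0.1525 z 0.2307 F [  1.6 -11.   -2.3] T [-1.29 -0.07 -0.03]
5.5 x -0.153 z 0.2311 F [ 1.  -2.7 -3.1] T [-0.41  0.08 -0.02]
5.55 x -0.1495 z 0.231 F [ 0.2  0.4 -2. ] T [-0.17  0.02  0.01]
5.6 x -0.1462 z 0.2307 F [ 0.2  1.  -2.7] T [-0.12  0.02 -0.01]
5.65 x -0.144 z 0.2306 F [-0.4  0.3 -3.3] T [-0.09  0.04 -0.06]
```

>>> step_arm(
  increments=[
    {"xyz": [-0.003, 0.017, 0], "roll": 0},
    {"xyz": [-0.005, 0.034, 0], "roll": 0},
    {"xyz": [-0.008, 0.049, 0], "roll": 0},
    {"xyz": [-0.008, 0.049, 0], "roll": 0},
    {"xyz": [0, 0, 0], "roll": 0},
  ],
)

```text
time_s: 6.15
ee_pos: [0.5983, 0.063, 0.2298]
eef_rot: [0.64, 0.768, 0.003, -0.004]
force: [1.7, 0.5, -2.9]
opening: 0.0394
finger_force: 59.8
```

```bash
python3 k.py
```

```text
6.15 x -0.1296 z 0.2298 F [ 1.7  0.5 -2.9] T [-0.13 -0.12  0.03]
6.2 x -0.1513 z 0.231 F [  0.6 -11.2  -2.1] T [-1.46 -0.16  0.01]
6.25 x -0.1522 z 0.2314 F [-0.2 -2.5 -1.7] T [-0.34 -0.03  0.01]
6.3 x -0.1484 z 0.2312 F [-0.2 -0.  -2.5] T [-0.15  0.07 -0.  ]
6.35 x -0.1451 z 0.2309 F [ 1.2  1.6 -2.3] T [-0.12  0.03 -0.  ]
6.4 x -0.1429 z 0.2307 F [ 0.4  0.7 -2.6] T [-0.1   0.06 -0.02]
```

>>> step_arm(
  increments=[
    {"xyz": [-0.003, 0.017, 0], "roll": 0},
    {"xyz": [-0.005, 0.034, 0], "roll": 0},
    {"xyz": [-0.006, 0.04, 0], "roll": 0},
    {"xyz": [-0.006, 0.04, 0], "roll": 0},
    {"xyz": [0, 0, 0], "roll": 0},
  ],
)

```text
time_s: 6.9
ee_pos: [0.5985, 0.0595, 0.23]
eef_rot: [0.642, 0.766, 0.002, -0.003]
force: [0.4, 0.8, -3.1]
opening: 0.0393
finger_force: 59.8
```

```bash
python3 k.py
```

```text
6.9 x -0.1331 z 0.23 F [ 0.4  0.8 -3.1] T [-0.19 -0.02 -0.  ]
6.95 x -0.1504 z 0.2309 F [ 1.  -9.5 -2.7] T [-1.26 -0.11  0.01]
7.0 x -0.151 z 0.2313 F [ 0.2 -2.  -2.4] T [-0.36  0.02  0.03]
7.05 x -0.148 z 0.2311 F [ 0.2 -0.5 -2.5] T [-0.16  0.06  0.  ]
7.1 x -0.1451 z 0.2309 F [-0.9  0.6 -2.1] T [-0.14  0.02  0.01]
7.15 x -0.1433 z 0.2307 F [ 0.3  0.8 -3.5] T [-0.12  0.01 -0.04]
```

>>> step_arm(
  increments=[
    {"xyz": [-0.003, 0.017, 0], "roll": 0},
    {"xyz": [-0.005, 0.03, 0], "roll": 0},
    {"xyz": [-0.005, 0.03, 0], "roll": 0},
    {"xyz": [-0.005, 0.03, 0], "roll": 0},
    {"xyz": [0, 0, 0], "roll": 0},
  ],
)

```text
time_s: 7.65
ee_pos: [0.5985, 0.0564, 0.2302]
eef_rot: [0.644, 0.765, 0.001, -0.002]
force: [0.0, 0.2, -3.1]
opening: 0.0395
finger_force: 59.8
```

```bash
python3 k.py
```

```text
7.65 x -0.1361 z 0.2302 F [ 0.   0.2 -3.1] T [-0.16  0.   -0.04]
7.7 x -0.1489 z 0.2309 F [ 1.  -6.5 -2.6] T [-0.97 -0.11 -0.04]
7.75 x -0.1493 z 0.2312 F [ 0.3 -1.1 -2.8] T [-0.31 -0.   -0.  ]
7.8 x -0.1469 z 0.231 F [-0.1  0.2 -2.4] T [-0.19  0.04  0.02]
7.85 x -0.1446 z 0.2308 F [ 0.3 -0.5 -2.5] T [-0.1   0.04 -0.02]
7.9 x -0.143 z 0.2307 F [-0.3  0.6 -3.6] T [-0.15 -0.03 -0.  ]
```

```bash
cat > sec.py <<'E'
from h import *
st(); 
p,w=cloud("scene"); r=torack(w); e=torack(np.array(ctrl.observe()["ee_pos"]))
m=(np.abs(r[...,1]-e[1])<.015)&(r[...,0]>e[0]-.02)&(r[...,0]<e[0]+.1)&(r[...,2]>e[2]-.06)&(r[...,2]<e[2]+.05); P=r[m]-e
t=P[(P[:,0]>-.008)&(P[:,0]<.046)&(P[:,2]>P[:,0]*.55+.005)]; f=P[(P[:,0]>.052)&(P[:,0]<.08)&(P[:,2]<.03)]
a,b=np.polyfit(t[:,0],t[:,2],1); print("top slope deg",np.degrees(np.arctan(a)).round(1),"z at x=0",b.round(4),len(t))
a,b=np.polyfit(f[:,2],f[:,0],1); print("+x face lean deg",np.degrees(np.arctan(-a)).round(1),"x at z=0",b.round(4),len(f))
E
python3 sec.py
```

```text
t 7.9 w [0.5989 0.0495 0.2307] rack [-0.143   0.0011  0.2307] F [-0.3  0.6 -3.6] T [-0.15 -0.03 -0.  ] op 0.0396 ff 59.8
top slope deg 28.0 z at x=0 0.0147 107
+x face lean deg 29.2 x at z=0 0.0655 199
```

>>> step_arm(
  increments=[
    {"xyz": [-0.002, 0.015, -0.02], "roll": 0},
    {"xyz": [-0.004, 0.03, -0.045], "roll": 0},
    {"xyz": [-0.006, 0.046, -0.07], "roll": 0},
    {"xyz": [-0.006, 0.046, -0.07], "roll": 0},
    {"xyz": [-0.006, 0.046, -0.07], "roll": 0},
  ],
)

```text
time_s: 8.45
ee_pos: [0.593, 0.0964, 0.1608]
eef_rot: [0.647, 0.762, -0.0, 0.0]
force: [0.8, -0.5, -2.6]
opening: 0.0396
finger_force: 59.8
```

```bash
python3 -c "
from h import *; st()"
```

```text
t 8.45 w [0.593  0.0964 0.1608] rack [-0.0958 -0.0003  0.1608] F [ 0.8 -0.5 -2.6] T [-0.19  0.    0.  ] op 0.0396 ff 59.8
```

>>> step_arm(
  increments=[
    {"xyz": [-0.001, 0.004, -0.01], "roll": 0},
    {"xyz": [-0.002, 0.009, -0.02], "roll": 0},
    {"xyz": [-0.002, 0.015, -0.029], "roll": 0},
    {"xyz": [-0.003, 0.02, -0.038], "roll": 0},
    {"xyz": [-0.004, 0.025, -0.046], "roll": 0},
  ],
)

```text
time_s: 8.95
ee_pos: [0.5885, 0.1217, 0.1136]
eef_rot: [0.648, 0.762, -0.0, -0.0]
force: [0.1, 0.3, -3.2]
opening: 0.0392
finger_force: 59.8
```

>>> step_arm(
  increments=[
    {"xyz": [0, 0.002, -0.003], "roll": 0},
    {"xyz": [0, 0.0035, -0.006], "roll": 0},
    {"xyz": [0, 0.0035, -0.0065], "roll": 0},
    {"xyz": [0, 0.0035, -0.0065], "roll": 0},
  ],
)

```text
time_s: 9.35
ee_pos: [0.589, 0.1246, 0.1082]
eef_rot: [0.648, 0.762, 0.0, -0.0]
force: [0.3, 0.0, -3.5]
opening: 0.0393
finger_force: 59.8
```

```bash
python3 sec.py
```

```text
t 9.35 w [0.589  0.1246 0.1082] rack [-0.0673 -0.0006  0.1082] F [ 0.3  0.  -3.5] T [-0.06  0.06  0.01] op 0.0393 ff 59.8
top slope deg 28.3 z at x=0 0.0141 117
+x face lean deg 29.4 x at z=0 0.0667 89
```

>>> step_arm(
  increments=[
    {"xyz": [0, 0.0005, -0.001], "roll": 0},
    {"xyz": [0, 0.001, -0.002], "roll": 0},
    {"xyz": [0, 0.001, -0.002], "roll": 0},
  ],
)

```text
time_s: 9.7
ee_pos: [0.5894, 0.1247, 0.1075]
eef_rot: [0.648, 0.762, 0.0, 0.001]
force: [-1.5, -0.7, 5.0]
opening: 0.0396
finger_force: 59.8
```

>>> step_arm(
  increments=[
    {"xyz": [0, 0, 0], "roll": 0},
    {"xyz": [0, 0, 0], "roll": 0},
    {"xyz": [0, 0, 0], "roll": 0},
  ],
  gripper=65,
)

```text
time_s: 10.0
ee_pos: [0.5892, 0.1256, 0.1062]
eef_rot: [0.648, 0.762, 0.0, 0.0]
force: [-0.3, -1.0, 0.7]
opening: 0.058
finger_force: 0.0
```

>>> step_arm(
  increments=[
    {"xyz": [0.001, -0.01, 0], "roll": 0},
    {"xyz": [0.003, -0.02, 0.01], "roll": 0},
    {"xyz": [0.003, -0.02, 0.04], "roll": 0},
    {"xyz": [0.003, -0.02, 0.065], "roll": 0},
    {"xyz": [0.003, -0.02, 0.065], "roll": 0},
  ],
)

```text
time_s: 10.5
ee_pos: [0.595, 0.1038, 0.1756]
eef_rot: [0.649, 0.761, 0.003, 0.003]
force: [-0.3, -0.8, -0.6]
opening: 0.0607
finger_force: 0.0
```

>>> step_arm(
  increments=[
    {"xyz": [-0.042, -0.0065, 0], "roll": 0},
    {"xyz": [-0.084, -0.013, 0], "roll": 0},
    {"xyz": [-0.084, -0.013, 0], "roll": 0},
  ],
)

```text
time_s: 10.8
ee_pos: [0.4994, 0.09, 0.1694]
eef_rot: [0.649, 0.761, -0.005, -0.004]
force: [-0.9, -0.7, 0.2]
opening: 0.0604
finger_force: 0.0
```

```bash
cat > tops.py <<'E'
from h import *
st()
p,w=cloud("scene"); r=torack(w)
for y in(-.085,0,.085):
    m=(np.abs(r[...,1]-y)<.012)&(r[...,0]<-.03)&(r[...,0]>-.07)&(r[...,2]>.105)&(r[...,2]<.17)&(np.abs(r[...,2]-.132-(r[...,0]+.047)*.577)<.015); P=r[m]
    if len(P)<15: print(y,len(P)); continue
    a,b=np.polyfit(P[:,0]+.047,P[:,2],1); print(y,len(P),"slope",np.degrees(np.arctan(a)).round(1),"z@-47",b.round(4))
cv2.imwrite("pics/last.png",p[:,:,::-1])
E
python3 tops.py
```

```text
t 10.8 w [0.4994 0.09   0.1694] rack [-0.0877  0.0932  0.1694] F [-0.9 -0.7  0.2] T [-0.09  0.    0.03] op 0.0604 ff 0.0
-0.085 86 slope 30.5 z@-47 0.1329
0 76 slope 30.2 z@-47 0.1329
0.085 67 slope 30.5 z@-47 0.1331
```

>>> step_arm(
  increments=[
    {"xyz": [0, 0, -0.02], "roll": 0},
    {"xyz": [0, 0, -0.045], "roll": 0},
    {"xyz": [0, 0, -0.063], "roll": 0},
    {"xyz": [0, 0, -0.063], "roll": 0},
    {"xyz": [0, 0, -0.063], "roll": 0},
  ],
)

```text
time_s: 11.35
ee_pos: [0.5092, 0.0922, 0.1082]
eef_rot: [0.648, 0.762, 0.0, 0.0]
force: [0.7, 0.3, 0.8]
opening: 0.0604
finger_force: 0.0
```

```bash
python3 -c "
from h import *; st()"
```

```text
t 11.35 w [0.5092 0.0922 0.1082] rack [-0.087   0.0832  0.1082] F [0.7 0.3 0.8] T [-0.1   0.05 -0.02] op 0.0604 ff 0.0
```

>>> step_arm(
  increments=[
    {"xyz": [-0.003, 0.01, 0], "roll": 0},
    {"xyz": [-0.005, 0.0195, 0], "roll": 0},
    {"xyz": [-0.005, 0.0195, 0], "roll": 0},
    {"xyz": [-0.005, 0.0195, 0], "roll": 0},
  ],
)

```text
time_s: 11.75
ee_pos: [0.503, 0.1132, 0.1087]
eef_rot: [0.647, 0.762, 0.001, 0.0]
force: [0.3, 0.7, 0.2]
opening: 0.0605
finger_force: 0.0
```

>>> step_arm(
  increments=[
    {"xyz": [0, 0, 0], "roll": 0},
    {"xyz": [0, 0, 0], "roll": 0},
    {"xyz": [0, 0, 0], "roll": 0},
    {"xyz": [0, 0, 0], "roll": 0},
    {"xyz": [0, 0, 0], "roll": 0},
  ],
  gripper=30,
  newtons=60,
)

```text
time_s: 12.25
ee_pos: [0.5032, 0.1118, 0.1081]
eef_rot: [0.648, 0.762, 0.0, 0.0]
force: [1.6, -0.2, -0.5]
opening: 0.0397
finger_force: 59.8
```

```bash
python3 -c "
from h import *; st()"
```

```text
t 12.25 w [0.5032 0.1118 0.1081] rack [-0.0667  0.0861  0.1081] F [ 1.6 -0.2 -0.5] T [-0.13 -0.14 -0.03] op 0.0397 ff 59.8
```

Gripped at world (0.5032, 0.1118, 0.1081). Lift and shake it the same way.

>>> step_arm(
  increments=[
    {"xyz": [0.001, -0.005, 0.009], "roll": 0},
    {"xyz": [0.0015, -0.01, 0.017], "roll": 0},
    {"xyz": [0.002, -0.015, 0.026], "roll": 0},
    {"xyz": [0.003, -0.02, 0.035], "roll": 0},
    {"xyz": [0.004, -0.025, 0.043], "roll": 0},
  ],
)

```text
time_s: 12.75
ee_pos: [0.5071, 0.0862, 0.1522]
eef_rot: [0.648, 0.762, 0.0, 0.0]
force: [1.2, -1.5, -2.0]
opening: 0.0394
finger_force: 59.8
```

>>> step_arm(
  increments=[
    {"xyz": [0.003, -0.02, 0.035], "roll": 0},
    {"xyz": [0.005, -0.035, 0.065], "roll": 0},
    {"xyz": [0.007, -0.05, 0.08], "roll": 0},
    {"xyz": [0.007, -0.05, 0.08], "roll": 0},
    {"xyz": [0.007, -0.05, 0.08], "roll": 0},
  ],
)

```text
time_s: 13.25
ee_pos: [0.5134, 0.0372, 0.2309]
eef_rot: [0.648, 0.762, 0.0, -0.001]
force: [-0.3, -0.4, -2.6]
opening: 0.0394
finger_force: 59.8
```

>>> step_arm(
  increments=[
    {"xyz": [-0.003, 0.017, 0], "roll": 0},
    {"xyz": [-0.005, 0.034, 0], "roll": 0},
    {"xyz": [-0.008, 0.049, 0], "roll": 0},
    {"xyz": [-0.008, 0.049, 0], "roll": 0},
    {"xyz": [0, 0, 0], "roll": 0},
  ],
)

```text
time_s: 13.75
ee_pos: [0.5128, 0.047, 0.2292]
eef_rot: [0.641, 0.768, 0.001, -0.004]
force: [1.9, 0.0, -1.8]
opening: 0.0395
finger_force: 59.8
```

```bash
python3 k.py
```

```text
13.75 x -0.1323 z 0.2292 F [ 1.9  0.  -1.8] T [-0.19 -0.11  0.04]
13.8 x -0.1513 z 0.2305 F [  0.7 -10.4  -0.5] T [-1.23 -0.17 -0.04]
13.85 x -0.1507 z 0.2308 F [-0.2 -0.7 -2.3] T [-0.31  0.07  0.06]
13.9 x -0.1472 z 0.2306 F [-0.4  0.1 -2.2] T [-0.13  0.05 -0.07]
13.95 x -0.1445 z 0.2304 F [-0.2  1.  -2.2] T [-0.1   0.01 -0.01]
14.0 x -0.1428 z 0.2304 F [-0.5  0.1 -3.4] T [-0.13  0.04  0.02]
```

>>> step_arm(
  increments=[
    {"xyz": [-0.003, 0.017, 0], "roll": 0},
    {"xyz": [-0.005, 0.034, 0], "roll": 0},
    {"xyz": [-0.006, 0.04, 0], "roll": 0},
    {"xyz": [-0.006, 0.04, 0], "roll": 0},
    {"xyz": [0, 0, 0], "roll": 0},
  ],
)

```text
time_s: 14.5
ee_pos: [0.5136, 0.0437, 0.2304]
eef_rot: [0.643, 0.766, 0.001, -0.002]
force: [0.7, 0.4, -2.3]
opening: 0.0399
finger_force: 59.8
```

```bash
python3 k.py
```

```text
14.5 x -0.1356 z 0.2304 F [ 0.7  0.4 -2.3] T [-0.19 -0.09 -0.  ]
14.55 x -0.1505 z 0.2314 F [ 1.8 -8.  -2.1] T [-0.96 -0.12 -0.02]
14.6 x -0.1499 z 0.2316 F [-0.3 -0.6 -3.1] T [-0.21 -0.01 -0.02]
14.65 x -0.147 z 0.2314 F [ 0.2  0.9 -2. ] T [-0.12  0.06 -0.03]
14.7 x -0.1446 z 0.2312 F [-0.4 -0.  -3. ] T [-0.11 -0.02 -0.07]
14.75 x -0.1431 z 0.2311 F [-0.1  1.  -2.6] T [-0.14  0.03 -0.06]
```

>>> step_arm(
  increments=[
    {"xyz": [-0.003, 0.017, 0], "roll": 0},
    {"xyz": [-0.005, 0.03, 0], "roll": 0},
    {"xyz": [-0.005, 0.03, 0], "roll": 0},
    {"xyz": [-0.005, 0.03, 0], "roll": 0},
    {"xyz": [0, 0, 0], "roll": 0},
  ],
)

```text
time_s: 15.25
ee_pos: [0.5137, 0.0415, 0.2308]
eef_rot: [0.645, 0.765, 0.001, -0.001]
force: [0.1, -0.8, -2.6]
opening: 0.0396
finger_force: 59.8
```

```bash
python3 k.py; python3 sec.py
```

```text
15.25 x -0.1378 z 0.2308 F [ 0.1 -0.8 -2.6] T [-0.17  0.01 -0.03]
15.3 x -0.1487 z 0.2315 F [ 1.2 -6.1 -2.3] T [-0.82 -0.08 -0.05]
15.35 x -0.1481 z 0.2316 F [-0.5 -0.8 -2.2] T [-0.2   0.06 -0.01]
15.4 x -0.1458 z 0.2315 F [ 0.5 -0.3 -3.1] T [-0.11  0.04  0.03]
15.45 x -0.1439 z 0.2313 F [ 0.1  0.6 -3.6] T [-0.11  0.05  0.02]
15.5 x -0.1427 z 0.2311 F [-1.   0.8 -3.5] T [-0.12  0.04  0.01]
t 15.5 w [0.5139 0.0365 0.2311] rack [-0.1427  0.0871  0.2311] F [-1.   0.8 -3.5] T [-0.12  0.04  0.01] op 0.0396 ff 59.8
top slope deg 27.7 z at x=0 0.0151 92
+x face lean deg 29.5 x at z=0 0.0658 170
```

>>> step_arm(
  increments=[
    {"xyz": [-0.002, 0.015, -0.02], "roll": 0},
    {"xyz": [-0.004, 0.03, -0.045], "roll": 0},
    {"xyz": [-0.006, 0.046, -0.07], "roll": 0},
    {"xyz": [-0.006, 0.046, -0.07], "roll": 0},
    {"xyz": [-0.006, 0.046, -0.07], "roll": 0},
  ],
)

```text
time_s: 16.05
ee_pos: [0.5081, 0.0831, 0.1613]
eef_rot: [0.647, 0.762, -0.0, 0.0]
force: [0.4, -0.6, -2.6]
opening: 0.0395
finger_force: 59.8
```

>>> step_arm(
  increments=[
    {"xyz": [-0.001, 0.004, -0.01], "roll": 0},
    {"xyz": [-0.002, 0.009, -0.02], "roll": 0},
    {"xyz": [-0.003, 0.015, -0.029], "roll": 0},
    {"xyz": [-0.004, 0.02, -0.038], "roll": 0},
    {"xyz": [-0.005, 0.025, -0.046], "roll": 0},
  ],
)

```text
time_s: 16.55
ee_pos: [0.5026, 0.1085, 0.1142]
eef_rot: [0.648, 0.762, -0.0, -0.0]
force: [-0.5, -0.5, -2.2]
opening: 0.0398
finger_force: 59.8
```

>>> step_arm(
  increments=[
    {"xyz": [0, 0.002, -0.003], "roll": 0},
    {"xyz": [0, 0.0035, -0.006], "roll": 0},
    {"xyz": [0, 0.004, -0.0075], "roll": 0},
    {"xyz": [0, 0.0045, -0.0085], "roll": 0},
    {"xyz": [0, 0.0045, -0.0085], "roll": 0},
  ],
)

```text
time_s: 17.05
ee_pos: [0.503, 0.1115, 0.1078]
eef_rot: [0.648, 0.761, -0.0, 0.0]
force: [-2.1, -2.5, 5.4]
opening: 0.0392
finger_force: 59.8
```

```bash
python3 sec.py
```

```text
t 17.05 w [0.503  0.1115 0.1078] rack [-0.067   0.0863  0.1078] F [-2.1 -2.5  5.4] T [-0.32  0.73  0.12] op 0.0392 ff 59.8
top slope deg 28.8 z at x=0 0.0143 103
+x face lean deg 32.5 x at z=0 0.0681 126
```

>>> step_arm(
  increments=[
    {"xyz": [0, 0, 0], "roll": 0},
    {"xyz": [0, 0, 0], "roll": 0},
    {"xyz": [0, 0, 0], "roll": 0},
  ],
  gripper=65,
)

```text
time_s: 17.4
ee_pos: [0.5033, 0.1127, 0.1068]
eef_rot: [0.648, 0.762, 0.0, 0.0]
force: [1.7, 0.8, 0.3]
opening: 0.058
finger_force: 0.0
```

>>> step_arm(
  increments=[
    {"xyz": [0.001, -0.01, 0], "roll": 0},
    {"xyz": [0.003, -0.021, 0.01], "roll": 0},
    {"xyz": [0.003, -0.021, 0.04], "roll": 0},
    {"xyz": [0.003, -0.021, 0.067], "roll": 0},
    {"xyz": [0.003, -0.021, 0.067], "roll": 0},
  ],
)

```text
time_s: 17.9
ee_pos: [0.5088, 0.09, 0.1776]
eef_rot: [0.649, 0.761, 0.003, 0.003]
force: [-0.3, -0.4, 0.3]
opening: 0.0605
finger_force: 0.0
```

>>> step_arm(
  increments=[
    {"xyz": [0.042, 0.0065, 0], "roll": 0},
    {"xyz": [0.084, 0.013, 0], "roll": 0},
    {"xyz": [0.126, 0.0195, 0], "roll": 0},
    {"xyz": [0.168, 0.026, 0], "roll": 0},
    {"xyz": [0.168, 0.026, 0], "roll": 0},
  ],
)

```text
time_s: 18.4
ee_pos: [0.6777, 0.117, 0.1715]
eef_rot: [0.648, 0.762, 0.0, 0.001]
force: [-1.3, -0.7, -0.6]
opening: 0.0605
finger_force: 0.0
```

>>> step_arm(
  increments=[
    {"xyz": [0, 0, -0.02], "roll": 0},
    {"xyz": [0, 0, -0.045], "roll": 0},
    {"xyz": [0, 0, -0.066], "roll": 0},
    {"xyz": [0, 0, -0.066], "roll": 0},
    {"xyz": [0, 0, -0.066], "roll": 0},
  ],
)

```text
time_s: 18.9
ee_pos: [0.6733, 0.1167, 0.1076]
eef_rot: [0.648, 0.761, -0.001, -0.0]
force: [0.7, 0.3, 0.6]
opening: 0.0603
finger_force: 0.0
```

```bash
python3 tops.py
```

```text
t 18.9 w [0.6733 0.1167 0.1076] rack [-0.0881 -0.0828  0.1076] F [0.7 0.3 0.6] T [-0.08 -0.01  0.01] op 0.0603 ff 0.0
-0.085 86 slope 30.4 z@-47 0.1328
0 77 slope 30.5 z@-47 0.1329
0.085 64 slope 30.0 z@-47 0.1328
```

>>> step_arm(
  increments=[
    {"xyz": [0, 0.01, 0], "roll": 0},
    {"xyz": [-0.001, 0.021, 0], "roll": 0},
    {"xyz": [-0.001, 0.021, 0], "roll": 0},
    {"xyz": [-0.001, 0.021, 0], "roll": 0},
  ],
)

```text
time_s: 19.35
ee_pos: [0.6733, 0.1395, 0.1084]
eef_rot: [0.648, 0.762, 0.001, 0.0]
force: [0.9, -0.8, 0.8]
opening: 0.0607
finger_force: 0.0
```

>>> step_arm(
  increments=[
    {"xyz": [0, 0, 0], "roll": 0},
    {"xyz": [0, 0, 0], "roll": 0},
    {"xyz": [0, 0, 0], "roll": 0},
    {"xyz": [0, 0, 0], "roll": 0},
    {"xyz": [0, 0, 0], "roll": 0},
  ],
  gripper=30,
  newtons=60,
)

```text
time_s: 19.85
ee_pos: [0.6728, 0.1388, 0.1073]
eef_rot: [0.648, 0.762, -0.0, -0.0]
force: [0.3, 0.2, -0.8]
opening: 0.0398
finger_force: 59.9
```

```bash
python3 -c "
from h import *; st()"
```

```text
t 19.85 w [0.6728 0.1388 0.1073] rack [-0.0662 -0.0856  0.1073] F [ 0.3  0.2 -0.8] T [-0.05 -0.02 -0.05] op 0.0398 ff 59.9
```

>>> step_arm(
  increments=[
    {"xyz": [0.001, -0.005, 0.009], "roll": 0},
    {"xyz": [0.0015, -0.01, 0.017], "roll": 0},
    {"xyz": [0.002, -0.015, 0.026], "roll": 0},
    {"xyz": [0.003, -0.02, 0.035], "roll": 0},
    {"xyz": [0.004, -0.025, 0.043], "roll": 0},
  ],
)

```text
time_s: 20.35
ee_pos: [0.6773, 0.1126, 0.1519]
eef_rot: [0.648, 0.762, 0.0, 0.0]
force: [-0.2, -0.5, -2.3]
opening: 0.0392
finger_force: 59.9
```

>>> step_arm(
  increments=[
    {"xyz": [0.003, -0.02, 0.035], "roll": 0},
    {"xyz": [0.005, -0.035, 0.065], "roll": 0},
    {"xyz": [0.007, -0.05, 0.08], "roll": 0},
    {"xyz": [0.007, -0.05, 0.08], "roll": 0},
    {"xyz": [0.007, -0.05, 0.08], "roll": 0},
  ],
)

```text
time_s: 20.85
ee_pos: [0.6835, 0.0636, 0.2304]
eef_rot: [0.648, 0.761, 0.0, -0.001]
force: [0.0, 1.0, -3.8]
opening: 0.0395
finger_force: 59.9
```

>>> step_arm(
  increments=[
    {"xyz": [-0.003, 0.017, 0], "roll": 0},
    {"xyz": [-0.005, 0.034, 0], "roll": 0},
    {"xyz": [-0.008, 0.049, 0], "roll": 0},
    {"xyz": [-0.008, 0.049, 0], "roll": 0},
    {"xyz": [0, 0, 0], "roll": 0},
  ],
)

```text
time_s: 21.35
ee_pos: [0.6831, 0.0784, 0.2294]
eef_rot: [0.64, 0.768, 0.004, -0.005]
force: [0.5, 0.9, -3.7]
opening: 0.0398
finger_force: 59.9
```

```bash
python3 k.py
```

```text
21.35 x -0.1274 z 0.2294 F [ 0.5  0.9 -3.7] T [-0.05 -0.09 -0.06]
21.4 x -0.1506 z 0.2305 F [  0.5 -11.4  -1.2] T [-1.74 -0.13 -0.02]
21.45 x -0.1531 z 0.231 F [ 0.7 -3.  -2.5] T [-0.51  0.07 -0.01]
21.5 x -0.1494 z 0.231 F [ 0.  -0.2 -3.1] T [-0.18  0.07  0.01]
21.55 x -0.1457 z 0.2307 F [ 0.6  0.1 -3.6] T [-0.11  0.06 -0.01]
21.6 x -0.1431 z 0.2306 F [ 0.2  0.3 -3.3] T [-0.06  0.06 -0.03]
```

>>> step_arm(
  increments=[
    {"xyz": [-0.003, 0.017, 0], "roll": 0},
    {"xyz": [-0.005, 0.034, 0], "roll": 0},
    {"xyz": [-0.006, 0.04, 0], "roll": 0},
    {"xyz": [-0.006, 0.04, 0], "roll": 0},
    {"xyz": [0, 0, 0], "roll": 0},
  ],
)

```text
time_s: 22.1
ee_pos: [0.6834, 0.0745, 0.23]
eef_rot: [0.642, 0.766, 0.003, -0.003]
force: [0.5, 0.7, -2.6]
opening: 0.0395
finger_force: 59.9
```

```bash
python3 k.py
```

```text
22.1 x -0.1313 z 0.23 F [ 0.5  0.7 -2.6] T [-0.02 -0.04 -0.02]
22.15 x -0.15 z 0.2308 F [  1.7 -11.9  -3. ] T [-1.66 -0.16 -0.  ]
22.2 x -0.1519 z 0.2312 F [ 0.1 -2.3 -2.7] T [-0.43  0.01 -0.01]
22.25 x -0.1488 z 0.2311 F [-0.1  0.2 -2.7] T [-0.17  0.02  0.01]
22.3 x -0.1456 z 0.2309 F [ 0.   0.3 -2.6] T [-0.17  0.07  0.02]
22.35 x -0.1433 z 0.2307 F [-0.  -0.6 -3. ] T [-0.12  0.05 -0.01]
```

>>> step_arm(
  increments=[
    {"xyz": [-0.003, 0.017, 0], "roll": 0},
    {"xyz": [-0.005, 0.03, 0], "roll": 0},
    {"xyz": [-0.005, 0.03, 0], "roll": 0},
    {"xyz": [-0.005, 0.03, 0], "roll": 0},
    {"xyz": [0, 0, 0], "roll": 0},
  ],
)

```text
time_s: 22.85
ee_pos: [0.6835, 0.071, 0.2302]
eef_rot: [0.644, 0.765, 0.002, -0.002]
force: [-0.1, 1.4, -3.6]
opening: 0.0393
finger_force: 59.9
```

```bash
python3 k.py; python3 sec.py
```

```text
22.85 x -0.1348 z 0.2302 F [-0.1  1.4 -3.6] T [-0.    0.02  0.01]
22.9 x -0.1488 z 0.2308 F [ 0.2 -8.1 -2.1] T [-1.03 -0.05 -0.07]
22.95 x -0.15 z 0.231 F [-0.5 -1.6 -2.8] T [-0.39 -0.04 -0.  ]
23.0 x -0.1475 z 0.231 F [-0.4 -0.3 -3. ] T [-0.23  0.07  0.02]
23.05 x -0.1448 z 0.2308 F [ 1.2  0.1 -2.9] T [-0.14  0.01  0.04]
23.1 x -0.1429 z 0.2307 F [-0.1 -0.3 -2.1] T [-0.14  0.09  0.04]
t 23.1 w [0.6839 0.0629 0.2307] rack [-0.1429 -0.0849  0.2307] F [-0.1 -0.3 -2.1] T [-0.14  0.09  0.04] op 0.0396 ff 59.9
top slope deg 26.9 z at x=0 0.016 140
+x face lean deg 29.5 x at z=0 0.0655 192
```

>>> step_arm(
  increments=[
    {"xyz": [-0.007, 0.0445, 0], "roll": 0},
  ],
)

```text
time_s: 23.25
ee_pos: [0.6782, 0.0978, 0.2312]
eef_rot: [0.653, 0.757, -0.003, 0.004]
force: [0.5, -1.3, -2.9]
opening: 0.0397
finger_force: 59.9
```

```bash
python3 k.py
```

```text
23.25 x -0.1075 z 0.2312 F [ 0.5 -1.3 -2.9] T [-0.27 -0.03 -0.05]
23.3 x -0.0874 z 0.2305 F [-1.3 10.5 -4. ] T [0.94 0.22 0.04]
23.35 x -0.0859 z 0.2301 F [-0.8  2.2 -3.8] T [0.12 0.1  0.01]
23.4 x -0.0895 z 0.2301 F [ 0.2 -0.3 -3.8] T [-0.11  0.09  0.01]
23.45 x -0.093 z 0.2303 F [-0.1  0.1 -2.6] T [-0.23  0.01  0.01]
23.5 x -0.0958 z 0.2305 F [ 0.9 -1.6 -3.1] T [-0.25  0.02  0.03]
```

>>> step_arm(
  increments=[
    {"xyz": [0.007, -0.0445, 0], "roll": 0},
  ],
)

```text
time_s: 23.6
ee_pos: [0.6835, 0.0742, 0.23]
eef_rot: [0.643, 0.766, 0.003, -0.003]
force: [0.2, 1.3, -2.8]
opening: 0.0399
finger_force: 59.9
```

```bash
python3 k.py
```

```text
23.6 x -0.1317 z 0.23 F [ 0.2  1.3 -2.8] T [-0.01 -0.04  0.03]
23.65 x -0.1519 z 0.2309 F [  1.6 -13.   -5.1] T [-2.64 -0.3  -0.02]
23.7 x -0.1536 z 0.2312 F [-0.  -3.2 -2. ] T [-0.5   0.05  0.04]
23.75 x -0.1501 z 0.2312 F [-0.3  0.6 -2.1] T [-0.17  0.02 -0.05]
23.8 x -0.1464 z 0.231 F [-0.   0.5 -3.4] T [-0.09  0.01  0.05]
23.85 x -0.1438 z 0.2308 F [-0.1  2.5 -2.8] T [-0.13  0.06 -0.04]
```

>>> step_arm(
  increments=[
    {"xyz": [0, 0, 0.048], "roll": 0},
  ],
)

```text
time_s: 23.95
ee_pos: [0.6792, 0.0648, 0.2708]
eef_rot: [0.648, 0.762, -0.006, -0.007]
force: [0.6, 1.1, -3.0]
opening: 0.0394
finger_force: 59.9
```

```bash
python3 k.py
```

```text
23.95 x -0.1402 z 0.2708 F [ 0.6  1.1 -3. ] T [-0.12 -0.01  0.01]
24.0 x -0.1413 z 0.2853 F [ 1.6 -0.3  5.2] T [-0.05 -0.2  -0.02]
24.05 x -0.142 z 0.2854 F [ 1.   0.1 -1.3] T [-0.19 -0.12 -0.04]
24.1 x -0.1419 z 0.2828 F [ 0.1 -0.3 -3.4] T [-0.21  0.02 -0.  ]
24.15 x -0.1416 z 0.2803 F [-0.3 -0.5 -3.6] T [-0.14  0.08 -0.04]
24.2 x -0.1415 z 0.2785 F [ 0.2  0.7 -3.5] T [-0.15  0.09  0.01]
```

>>> step_arm(
  increments=[
    {"xyz": [0, 0, -0.048], "roll": 0},
  ],
)

```text
time_s: 24.3
ee_pos: [0.6882, 0.0639, 0.2365]
eef_rot: [0.648, 0.762, 0.006, 0.005]
force: [1.9, 1.1, -3.1]
opening: 0.0394
finger_force: 59.9
```

```bash
python3 k.py
```

```text
24.3 x -0.1425 z 0.2365 F [ 1.9  1.1 -3.1] T [-0.21 -0.24 -0.05]
24.35 x -0.1413 z 0.222 F [ -4.4   0.1 -11.1] T [-0.31  0.5   0.09]
24.4 x -0.1405 z 0.2224 F [-1.7  0.5 -4.7] T [-0.16  0.23  0.  ]
24.45 x -0.1408 z 0.2256 F [ 0.1 -0.8 -2.2] T [-0.14  0.02 -0.03]
24.5 x -0.1414 z 0.2286 F [ 0.2  0.4 -2.2] T [-0.19 -0.01 -0.01]
24.55 x -0.1419 z 0.2308 F [ 0.9  0.5 -2.2] T [-0.16 -0.02  0.07]
```

>>> step_arm(
  increments=[
    {"xyz": [-0.003, 0.015, 0], "roll": 0},
    {"xyz": [-0.005, 0.03, 0], "roll": 0},
    {"xyz": [-0.007, 0.0445, 0], "roll": 0},
    {"xyz": [-0.007, 0.0445, 0], "roll": 0},
    {"xyz": [-0.007, 0.0445, 0], "roll": 0},
  ],
)

```text
time_s: 25.05
ee_pos: [0.6768, 0.1091, 0.2309]
eef_rot: [0.647, 0.762, -0.0, 0.0]
force: [-1.1, -1.0, -3.1]
opening: 0.0393
finger_force: 59.9
```

>>> step_arm(
  increments=[
    {"xyz": [0, 0, 0], "roll": 0},
    {"xyz": [0.007, -0.0445, 0], "roll": 0},
  ],
)

```text
time_s: 25.25
ee_pos: [0.6835, 0.0736, 0.2301]
eef_rot: [0.643, 0.766, 0.003, -0.003]
force: [0.6, 0.9, -3.4]
opening: 0.0394
finger_force: 59.9
```

```bash
python3 k.py; python3 sec.py; python3 - <<'E'
from h import *
# tray centre from top picture 0: corners of outer rim
p=cv2.imread("pics/top0.png"); d=np.load("pics/top0.npy"); _,w=cloud("top",d,p)
z=w[...,2]; hsv=cv2.cvtColor(p,cv2.COLOR_BGR2HSV); g=p.max(2)
m=((g>95)).astype(np.uint8); m[:170]=0;m[285:]=0;m[:,:392]=0;m[:,500:]=0
n,l,s,c=cv2.connectedComponentsWithStats(m); k=1+s[1:,4].argmax(); print(s[k])
pts=cv2.findContours((l==k).astype(np.uint8),0,2)[0]; pts=max(pts,key=cv2.contourArea)
b=cv2.boxPoints(cv2.minAreaRect(pts)); print(b.round(1).tolist())
i=ctrl.camera_info("top"); T=np.array(i["pose"])
q=[]
for u,v in b:
    r=T[:3,:3]@[(u-i["cx"])/i["fx"],(v-i["cy"])/i["fy"],1]; t=(0.02-T[2,3])/r[2]; q.append((T[:3,3]+t*r)[:2])
q=np.array(q); print(q.round(4).tolist(),"centre",q.mean(0).round(4),"sides",np.linalg.norm(np.diff(q,axis=0),axis=1).round(3),"yaw",np.degrees(np.arctan2(*(q[1]-q[0])[::-1])).round(1))
E
```

```text
25.25 x -0.1322 z 0.2301 F [ 0.6  0.9 -3.4] T [ 0.   -0.06  0.05]
25.3 x -0.1521 z 0.2308 F [  1.9 -14.7  -4.9] T [-2.58 -0.37  0.  ]
25.35 x -0.1538 z 0.2312 F [ 0.9 -3.  -2.4] T [-0.49  0.03  0.01]
25.4 x -0.1502 z 0.2311 F [-0.3 -0.1 -3. ] T [-0.14  0.04 -0.02]
25.45 x -0.1466 z 0.2309 F [-0.5  0.6 -2.3] T [-0.18 -0.01 -0.  ]
25.5 x -0.1439 z 0.2307 F [ 0.1  1.  -3.1] T [-0.13  0.03 -0.01]
t 25.5 w [0.684  0.0619 0.2307] rack [-0.1439 -0.0849  0.2307] F [ 0.1  1.  -3.1] T [-0.13  0.03 -0.01] op 0.0394 ff 59.9
top slope deg 26.2 z at x=0 0.0165 140
+x face lean deg 29.7 x at z=0 0.0651 200
[ 401  187   85   83 5596]
[[400.1000061035156, 195.3000030517578], [477.1000061035156, 186.10000610351562], [486.1000061035156, 261.0], [409.1000061035156, 270.29998779296875]]
[[0.5905, -0.209], [0.6107, -0.3852], [0.4393, -0.3983], [0.4187, -0.2248]] centre [ 0.5148 -0.3043] sides [0.177 0.172 0.175] yaw -83.5
```

>>> step_arm(
  increments=[
    {"xyz": [-0.007, -0.018, 0.01], "roll": 0},
    {"xyz": [-0.02, -0.052, 0.02], "roll": 0},
    {"xyz": [-0.034, -0.088, 0.02], "roll": 0},
    {"xyz": [-0.048, -0.124, 0.02], "roll": 0},
    {"xyz": [-0.062, -0.16, 0.02], "roll": 0},
  ],
)

```text
time_s: 26.05
ee_pos: [0.6208, -0.0986, 0.2518]
eef_rot: [0.648, 0.762, 0.0, 0.001]
force: [-0.7, -0.8, -2.4]
opening: 0.0398
finger_force: 59.9
```

>>> step_arm(
  increments=[
    {"xyz": [-0.014, -0.036, 0], "roll": 0},
    {"xyz": [-0.028, -0.072, 0], "roll": 0},
    {"xyz": [-0.042, -0.108, 0], "roll": 0},
    {"xyz": [-0.056, -0.144, 0], "roll": 0},
    {"xyz": [-0.07, -0.18, 0], "roll": 0},
  ],
)

```text
time_s: 26.55
ee_pos: [0.5507, -0.2784, 0.2518]
eef_rot: [0.648, 0.762, 0.0, 0.001]
force: [0.8, 0.0, -3.0]
opening: 0.0395
finger_force: 59.9
```

>>> step_arm(
  increments=[
    {"xyz": [-0.014, -0.036, 0], "roll": 0},
    {"xyz": [-0.026, -0.065, -0.01], "roll": 0},
    {"xyz": [-0.0345, -0.088, -0.03], "roll": 0},
    {"xyz": [-0.0345, -0.095, -0.06], "roll": 0},
    {"xyz": [-0.0345, -0.095, -0.08], "roll": 0},
  ],
)

```text
time_s: 27.05
ee_pos: [0.5151, -0.3742, 0.1701]
eef_rot: [0.649, 0.761, -0.001, 0.0]
force: [0.8, 0.3, -2.9]
opening: 0.0394
finger_force: 59.9
```

>>> step_arm(
  increments=[
    {"xyz": [0, 0, -0.025], "roll": 0},
    {"xyz": [0, 0, -0.045], "roll": 0},
    {"xyz": [0, 0, -0.06], "roll": 0},
    {"xyz": [0, 0, -0.06], "roll": 0},
    {"xyz": [0, 0, -0.06], "roll": 0},
  ],
)

```text
time_s: 27.55
ee_pos: [0.5177, -0.3721, 0.1115]
eef_rot: [0.648, 0.762, -0.0, 0.001]
force: [0.0, -0.5, -2.0]
opening: 0.0396
finger_force: 59.9
```

```bash
python3 sec.py; python3 - <<'E'
from h import *
p,w=cloud("top"); q,w2=cloud("scene")
a=cv2.resize(p[150:300,380:540],(600,562)); b=cv2.resize(q[100:250,120:300],(600,500)); cv2.imwrite("pics/t5.png",a[:,:,::-1]); cv2.imwrite("pics/s5.png",b[:,:,::-1])
E
```

```text
t 27.55 w [ 0.5177 -0.3721  0.1115] rack [-0.547   0.1463  0.1115] F [ 0.  -0.5 -2. ] T [-0.23  0.02 -0.04] op 0.0396 ff 59.9
top slope deg 24.8 z at x=0 0.016 38
+x face lean deg 27.9 x at z=0 0.066 136
```

View pics/s5.png

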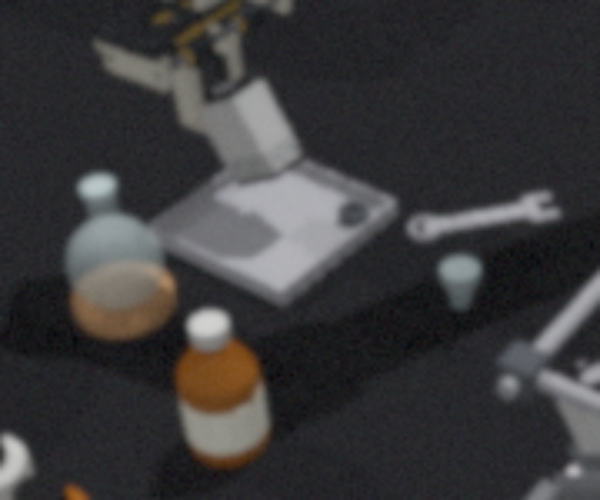

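>>> step_arm(
  increments=[
    {"xyz": [0, 0, -0.015], "roll": 0},
    {"xyz": [0, 0, -0.028], "roll": 0},
    {"xyz": [0, 0, -0.033], "roll": 0},
    {"xyz": [0, 0, -0.033], "roll": 0},
  ],
)

```text
time_s: 28.1
ee_pos: [0.5165, -0.3707, 0.0758]
eef_rot: [0.648, 0.762, -0.0, -0.002]
force: [-0.6, 1.0, -3.6]
opening: 0.0397
finger_force: 59.9
```

>>> step_arm(
  increments=[
    {"xyz": [0, 0, -0.001], "roll": 0},
    {"xyz": [0, 0, -0.003], "roll": 0},
    {"xyz": [0, 0, -0.003], "roll": 0},
  ],
)

```text
time_s: 28.4
ee_pos: [0.5175, -0.3716, 0.0747]
eef_rot: [0.648, 0.762, 0.0, 0.0]
force: [-0.3, -0.4, -3.2]
opening: 0.0397
finger_force: 59.9
```

```bash
python3 sec.py
```

```text
t 28.4 w [ 0.5175 -0.3716  0.0747] rack [-0.5465  0.1464  0.0747] F [-0.3 -0.4 -3.2] T [-0.19  0.04 -0.03] op 0.0397 ff 59.9
top slope deg 26.7 z at x=0 0.0154 40
+x face lean deg 27.7 x at z=0 0.0662 138
```

>>> step_arm(
  increments=[
    {"xyz": [0, 0, -0.001], "roll": 0},
    {"xyz": [0, 0, -0.0015], "roll": 0},
    {"xyz": [0, 0, -0.0015], "roll": 0},
  ],
)

```text
time_s: 28.75
ee_pos: [0.5174, -0.3715, 0.0731]
eef_rot: [0.648, 0.762, 0.0, -0.0]
force: [0.6, 0.2, -3.3]
opening: 0.0398
finger_force: 59.9
```

>>> step_arm(
  increments=[
    {"xyz": [0, 0, -0.001], "roll": 0},
    {"xyz": [0, 0, -0.0015], "roll": 0},
    {"xyz": [0, 0, -0.0015], "roll": 0},
  ],
)

```text
time_s: 29.05
ee_pos: [0.5174, -0.3716, 0.0717]
eef_rot: [0.648, 0.762, 0.0, -0.0]
force: [0.6, 0.5, -1.7]
opening: 0.0396
finger_force: 59.9
```

>>> step_arm(
  increments=[
    {"xyz": [0, 0, -0.001], "roll": 0},
    {"xyz": [0, 0, -0.001], "roll": 0},
    {"xyz": [0, 0, -0.001], "roll": 0},
  ],
  newtons=10,
)

```text
time_s: 29.35
ee_pos: [0.5177, -0.372, 0.0713]
eef_rot: [0.648, 0.762, -0.0, 0.001]
force: [-1.8, 0.2, 3.0]
opening: 0.04
finger_force: 10.0
```

>>> step_arm(
  increments=[
    {"xyz": [-0.0006, 0.0039, 0.0017], "roll": 0},
    {"xyz": [-0.0012, 0.0078, 0.0033], "roll": 0},
    {"xyz": [-0.0018, 0.0118, 0.0045], "roll": 0},
    {"xyz": [-0.0025, 0.0158, 0.0058], "roll": 0},
    {"xyz": [-0.0025, 0.0158, 0.0058], "roll": 0},
  ],
)

```text
time_s: 29.85
ee_pos: [0.5152, -0.3549, 0.077]
eef_rot: [0.648, 0.762, 0.0, 0.0]
force: [0.3, -0.6, 3.5]
opening: 0.0402
finger_force: 10.0
```

```bash
cat > sec2.py <<'E'
from h import *
st(); p,w=cloud("scene"); r=torack(w); e=torack(np.array(ctrl.observe()["ee_pos"]))
m=(np.abs(r[...,1]-e[1])<.016)&(r[...,0]>e[0]-.03)&(r[...,0]<e[0]+.1)&(r[...,2]>.008)&(r[...,2]<e[2]+.05); P=r[m]-e
for za in np.arange(-.065,.05,.01):
    a=P[(P[:,2]>=za)&(P[:,2]<za+.01)]
    if len(a)>2: print("z",round(za+e[2],3),len(a),"x",np.percentile(a[:,0],[5,50,95]).round(3))
cv2.imwrite("pics/s6.png",cv2.resize(p[100:220,140:280],(700,600),interpolation=cv2.INTER_CUBIC)[:,:,::-1])
E
python3 sec2.py
```

```text
t 29.85 w [ 0.5152 -0.3549  0.077 ] rack [-0.5297  0.1461  0.077 ] F [ 0.3 -0.6  3.5] T [-0.13 -0.01 -0.03] op 0.0402 ff 10.0
z 0.022 24 x [0.072 0.075 0.077]
z 0.032 27 x [0.067 0.072 0.074]
z 0.042 23 x [0.064 0.068 0.073]
z 0.052 21 x [0.063 0.065 0.068]
z 0.062 26 x [0.06  0.062 0.066]
z 0.072 21 x [0.056 0.059 0.06 ]
z 0.082 33 x [-0.004  0.054  0.058]
z 0.092 62 x [0.005 0.03  0.055]
z 0.102 37 x [0.025 0.046 0.052]
```

View pics/s6.png

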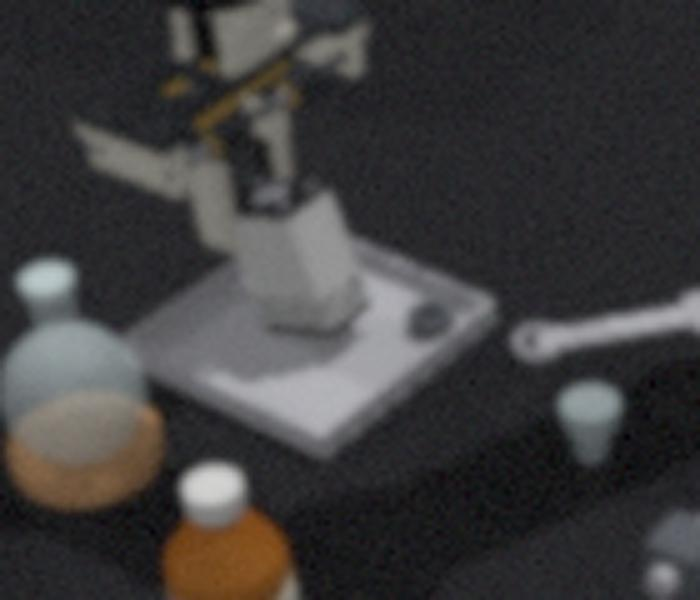

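>>> step_arm(
  increments=[
    {"xyz": [-0.0007, 0.0041, 0.0013], "roll": 0},
    {"xyz": [-0.0013, 0.0082, 0.0023], "roll": 0},
    {"xyz": [-0.002, 0.0123, 0.0028], "roll": 0},
    {"xyz": [-0.0026, 0.0165, 0.003], "roll": 0},
    {"xyz": [-0.0026, 0.0165, 0.003], "roll": 0},
  ],
)

```text
time_s: 30.4
ee_pos: [0.5123, -0.3376, 0.0792]
eef_rot: [0.648, 0.762, 0.0, -0.001]
force: [0.8, 1.9, 0.2]
opening: 0.0397
finger_force: 10.0
```

```bash
python3 sec2.py
```

```text
t 30.4 w [ 0.5123 -0.3376  0.0792] rack [-0.5122  0.1463  0.0792] F [0.8 1.9 0.2] T [ 0.2  -0.25 -0.03] op 0.0397 ff 10.0
z 0.014 16 x [0.057 0.06  0.065]
z 0.024 20 x [0.058 0.06  0.062]
z 0.034 19 x [0.057 0.059 0.061]
z 0.044 17 x [0.057 0.058 0.061]
z 0.054 23 x [0.054 0.058 0.06 ]
z 0.064 17 x [0.054 0.056 0.058]
z 0.074 22 x [0.053 0.055 0.059]
z 0.084 48 x [-0.003  0.036  0.057]
z 0.094 81 x [0.004 0.03  0.055]
```

>>> step_arm(
  increments=[
    {"xyz": [-0.0005, 0.0035, 0], "roll": 0},
    {"xyz": [-0.001, 0.0065, 0], "roll": 0},
    {"xyz": [-0.001, 0.0065, -0.0005], "roll": 0},
    {"xyz": [-0.001, 0.0065, -0.0005], "roll": 0},
  ],
)

```text
time_s: 30.85
ee_pos: [0.5112, -0.3323, 0.0792]
eef_rot: [0.648, 0.762, 0.0, -0.0]
force: [0.8, 0.9, 2.1]
opening: 0.0402
finger_force: 10.0
```

```bash
python3 sec2.py
```

```text
t 30.85 w [ 0.5112 -0.3323  0.0792] rack [-0.5067  0.1466  0.0792] F [0.8 0.9 2.1] T [ 0.25 -0.09  0.03] op 0.0402 ff 10.0
z 0.014 16 x [0.055 0.057 0.059]
z 0.024 18 x [0.055 0.057 0.059]
z 0.034 13 x [0.053 0.056 0.057]
z 0.044 16 x [0.054 0.056 0.059]
z 0.054 21 x [0.053 0.055 0.058]
z 0.064 19 x [0.053 0.056 0.057]
z 0.074 20 x [0.053 0.055 0.056]
z 0.084 70 x [-0.001  0.035  0.056]
z 0.094 51 x [0.004 0.03  0.057]
z 0.104 5 x [-0.005 -0.001  0.007]
```

>>> step_arm(
  increments=[
    {"xyz": [0, 0, 0], "roll": 0},
    {"xyz": [0, 0, 0], "roll": 0},
    {"xyz": [0, 0, 0], "roll": 0},
    {"xyz": [0, 0, 0], "roll": 0},
  ],
  gripper=65,
)

```text
time_s: 31.3
ee_pos: [0.511, -0.3328, 0.0787]
eef_rot: [0.648, 0.762, -0.0, -0.0]
force: [0.8, 0.4, -0.9]
opening: 0.0601
finger_force: 0.0
```

>>> step_arm(
  increments=[
    {"xyz": [0, 0, 0.02], "roll": 0},
    {"xyz": [0, 0, 0.06], "roll": 0},
    {"xyz": [0, 0, 0.1], "roll": 0},
    {"xyz": [0, 0, 0.14], "roll": 0},
    {"xyz": [0, 0, 0.18], "roll": 0},
  ],
)

```text
time_s: 31.8
ee_pos: [0.5109, -0.3326, 0.2605]
eef_rot: [0.648, 0.762, -0.0, -0.0]
force: [0.5, -0.0, 0.4]
opening: 0.0603
finger_force: 0.0
```

>>> step_arm(
  increments=[
    {"xyz": [0, 0.04, 0.02], "roll": 0},
    {"xyz": [0, 0.08, 0.04], "roll": 0},
    {"xyz": [0, 0.12, 0.04], "roll": 0},
    {"xyz": [0, 0.15, 0.04], "roll": 0},
    {"xyz": [0, 0.15, 0.04], "roll": 0},
  ],
)

```text
time_s: 32.3
ee_pos: [0.5121, -0.1768, 0.2989]
eef_rot: [0.645, 0.765, 0.002, -0.001]
force: [0.0, 0.2, -0.1]
opening: 0.0603
finger_force: 0.0
```

```bash
python3 tops.py; python3 - <<'E'
from h import *
p,w=cloud("top"); m=(w[...,2]>.08)&(w[...,2]<.11)&(np.abs(w[...,0]-.51)<.06)&(np.abs(w[...,1]+.30)<.07); P=w[m]; c=P.mean(0); n=np.linalg.svd(P-c,full_matrices=0)[2][2]
print("standing top",len(P),c.round(4),"normal",n.round(3),"tray-rel xy",(c[:2]-[.513,-.304]).round(3))
q,_=cloud("scene"); cv2.imwrite("pics/end.png",q[:,:,::-1])
E
```

```text
t 32.3 w [ 0.5121 -0.1768  0.2989] rack [-0.3532  0.1217  0.2989] F [ 0.   0.2 -0.1] T [-0.08  0.05  0.07] op 0.0603 ff 0.0
-0.085 0
0 70 slope 29.7 z@-47 0.1328
0.085 69 slope 30.3 z@-47 0.133
standing top 70 [ 0.4997 -0.274   0.0901] normal [ 0.184 -0.983 -0.004] tray-rel xy [-0.013  0.03 ]
```

View pics/end.png

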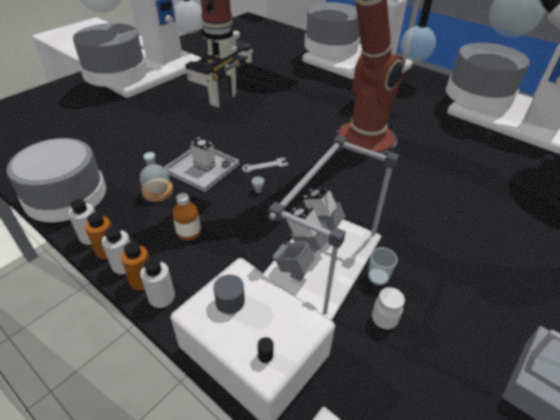

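```bash
python3 -c "
from plant import ctrl
print(ctrl.finish_job())"
```

```text
the job is handed in; nothing more can be done
None
```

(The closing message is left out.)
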